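Trim the pouch sealer's setting with a tuning tool

ROBOT

A 7-joint arm with a two-finger parallel gripper is mounted at the origin on the work surface. World frame = base frame: x ahead of the robot, y to its left, z up, the work surface at z = 0. Lengths are in mm, angles in rad, forces in N, time in s.
With the tool pointing down it reaches from about 400 to 875 mm from the base axis. Payload 4.4 kg.
Tool frame: the origin (TCP) lies at the very end of the fingers, on their centre line; the grasp point (between the pads) lies 19 mm behind it; z points along the fingers, x is the direction in which the jaws open and shut, and the axes are right-handed (so a half turn about z gives the same grasp; the last joint's range is limited). The gripper opens to 85 mm and grips with 20 to 120 N. Pads are 22 mm wide; open, the fingers measure 114 mm over their backs; the gripper's body (76 mm by 85 mm) begins 54 mm behind the grasp point. The pads swing forward as they close: fully open they stand 13 mm farther back than shut.
Start: joints at [-1.388, 0.628, 0.038, 1.517, -0.027, 0.996, -0.02], TCP at [160.031, 630.006, 231.313] pointing down, gripper open.
Joint ranges: [-3.06, 3.06], [-0.37, 2.12], [-1.25, 1.32], [0.18, 2.47], [-1.1, 4.24], [0.23, 1.98], [-2.94, 2.94]. Speed limits (rad/s): [2.57, 2.57, 3.14, 3.14, 3.14, 3.14, 3.14].

INTERFACE

Orientations are given as [roll, pitch, yaw] about the fixed x, y, z axes, in that order (R = Rz(yaw) Ry(pitch) Rx(roll)).
In Python, from cell import telemetry, get_image, get_calibration, ctrl gives the robot as it stands. The module is installed in compiled form; this text tells all that it offers.
- The arm moves only by the tool arm_command, never from a script. Its arguments are lists of equal length, an entry for each row: "rot": the turn, a rotation vector about the world's x, y, z in degrees, a list of three; "slide": the shift along the world's x, y, z in mm, a list of three; "gripper": the finger opening in mm, from 0 to 85.4. A call has 1 to 5 rows; each row shifts and turns the pose as measured when the row begins; what a row does not reach is not made up. A row lasts 1/12 s, in which the tool goes at most 41.7 mm and 7.16 degrees, less where a joint would pass 70% of its speed; a pose out of reach is approached as far as the arm can. A call with a gripper value outside its range is refused whole. The fingers move at their own pace and stop on an object; the grip force is fixed at half the most. Time passes only in rows, so rows that do not move let the fingers close. It gives the time, the measured TCP pose, the force and the opening at its end, in the units of the state.
- telemetry.read_state(): the state, without advancing time (a new reading comes with each control period).
- get_image(name): name is "side" or "top"; returns (picture, depth): 420x560x3 uint8, red, green, blue; 420x560 float32, mm along the optical axis (not along the pixel's ray), 0 where there is no reading.
- get_calibration(name): a dict with "fx", "fy", "cx", "cy" (pixels), "D" ([k1, k2, p1, p2, k3] as OpenCV has them; the pictures are not rectified), "xyz" and "attitude" of the camera in the world. Camera axes: x right, y up, looking along -z (the intrinsics and any distortion apply to the point x, -y, -z); pixel columns grow to the right and rows downward; lengths in mm; the calibration is good to about 2 mm. A picture is of the moment at which its call begins. get_calibration takes no time and is no camera call.
- ctrl.finish_job(): hands the job in, once; it reports no verdict.
The state is a dict: "clock": time; "qpos": joint angles; "qd": joint speeds; "tau": joint torques, N m; "eef_pos": TCP position; "tool_rot": TCP orientation; "force": force on the tool from outside, world axes, zero at the start; "torque": the same for the moment, N m; "width": finger opening in mm.
Only numpy, scipy, OpenCV 4.12 (cv2) and the standard library are available. Lean on these libraries where they do the work, as an engineer would, in place of code of your own. Each camera call takes 0.05 s, during which the arm holds its last target.

TASK

Take the plastic tuning tool from its wooden holder, set its blade in the slot of the recessed trimmer screw on the pouch sealer's control box (feel for the slot) and turn the screw until the dial's needle points at the steel index tab. Work gently: never press or twist the tool against the box with more than about 15 N, and keep the gripper itself off the box. Then stand the tool upright in its holder again, fully home, let go of it, and leave the other things where they are.

Things in the scene. Friction and masses are not known exactly. Their poses are not given: they have to be found in the camera images.
- tool: White plastic tuning tool, 35 g, standing blade down in the holder. Origin: middle of the blade's tip; z up along it. From the tip up: flat blade 8 mm long, 10.5 mm wide (along x), a wedge 2.4 mm thick at the tip, 3.8 mm at 5 mm up; round shaft 10.5 mm in diameter to z = 46 mm; flange 26 mm in diameter, z = 46 to 50 mm; square handle 16 x 16 mm (faces along x and y), z = 50 to 112 mm, to be gripped.
- holder: Fixed block of brown wood, 64 x 64 mm, 52 mm high, origin at the centre of its underside. In the middle of its top a vertical round hole 16 mm in diameter, with a 3 mm chamfer, goes right through. Fully home, the tool's flange rests on the top and its blade tip is 6 mm above the table; any yaw will do.
- box: Fixed grey control box, 160 mm (x) by 100 mm (y), 50 mm high, origin at the centre of its underside. The trimmer well is in its top face, 50 mm from the centre to -x, on the middle line. The dial, 84 mm across, has its axis 32 mm from the centre to +x; its clear cover is solid, 12 mm above the top face (15 mm at the tab).
- slot_floor (a point): Where the centre of the floor of the screw's slot is when not pressed: 11 mm below the box's top, 39 mm above the table. The screw's head rides on a spring: it gives from 1.2 N, then 0.8 N per mm, and bottoms 3 mm down. The point is fixed, its x is the box's x: the slot's direction is not measured, but seen from above or felt; it starts within 1.2 rad of the box's x axis, either way.
- well (a point): Centre of the trimmer well's mouth, level with the box's top face: a round hole 13 mm in diameter with a 2 mm chamfer. In it is the brass screw head, its top 6 mm down; its slot runs right across, 5.2 mm wide and 5 mm deep. The screw turns stiffly (about 0.025 N m) and stays where it is left. The blade has play in the slot of roughly 0.15 rad each way.
- needle_tip (a point): Tip of the black needle, 30 mm from the dial's axis, 57 mm above the table. The needle turns one to one with the screw, the same way, but does not point along the slot. It starts 0.4 to 1.5 rad clockwise (seen from above) of the tab, so the screw must go anticlockwise; it can be turned back if it goes too far. Stops lie at least 0.8 rad beyond the tab.
- tab_tip (a point): The point that the needle must show: on the inner end of the steel index tab clipped to the dial's bezel, 30 mm from the dial's axis and level with the needle's tip. The tab stays put.
- artichoke_a: Artichoke, 88 mm across and about 85 mm high, loose, origin at the centre of its underside; a bystander.
- artichoke_b: Another artichoke, the same size, loose, origin at the centre of its underside; a bystander.
- jar: Glass jar, 68 mm across and 100 mm high, loose, origin at the centre of its underside; a bystander.
- tape: Empty cardboard ring lying flat, 84 mm across and 24 mm high, loose, origin at the centre of its underside; a bystander.
Things that resemble listed ones, but are neither listed nor needed, are in the scene too. There is more than one size of the box; the one meant has the size given above.

How it is judged (in metres and radians):
On the way, in this order (a step that is already met when the one before it is completed fails the run):
1. the tool's blade is seated at the bottom of the screw's slot (z of tool in the frame of slot_floor between -0.005 and 0.0006 m and horizontal distance between tool and slot_floor below 0.003 m), for 0.2 s.
2. with the blade in the slot, the screw is turned until the needle's tip is within 3 mm of the tab's point (all of step 1 and horizontal distance between needle_tip and tab_tip below 0.003 m), for 0.2 s.
At the end, for the whole second after the job is handed in: The needle's tip is within 3 mm (0.1 rad) of the tab's point, and the tool stands released and at rest in the holder: blade tip within 6 mm of the hole's axis and less than 10 mm above the table (home is 6 mm), leaning less than 0.12 rad (horizontal distance between needle_tip and tab_tip below 0.003 m and horizontal distance between tool and holder below 0.006 m and height (world z) of tool below 0.01 m and angle between tool's own z axis and vertical below 0.12 rad and linear speed of tool below 0.02 m/s); the robot touches nothing.
It fails at once if the tool is pressed or twisted against the box with more than 18 N (contact force between tool and box above 18 N).
It fails at once if the gripper or arm pushes on the box with more than 3 N (contact force between any of the fingers, the arm and box above 3 N).
It fails at once if an artichoke, the jar or the cardboard ring is moved more than 20 mm (distance of any of artichoke_a, artichoke_b, jar, tape from where it was at the start of the episode above 0.02 m).
It also fails if it takes over 69 s, if anything falls off the work surface, if the arm or the gripper's body presses on something with over 40 N, if the wrist force passes 120 N, or if a joint passes its speed limit or range.

## Working session

There is one attempt and no reset: what is moved stays moved. The work goes in short steps, Python scripts to look and compute and a tool call to move; the robot and the scene stay as the last step left them, time stands still between calls to the robot, and variables do not carry over. Pictures are saved under pics/ and viewed, and the job is handed in when it is done.

Besides the shell and the picture viewer there is one more tool, called after "Call:" by a JSON object that holds its "op" and its "data", one argument or row to a line. arm_command: Moves the arm, as the interface text tells. Its arguments: {"type":"object","properties":{"rot":{"type":"array"},"slide":{"type":"array"},"gripper":{"type":"array"}},"required":["rot","slide","gripper"]}

```bash
mkdir -p pics
cat > h.py <<'E'
import numpy as np, cv2
from scipy.spatial.transform import Rotation as Rn
from cell import telemetry, get_image, get_calibration, ctrl
def cam(n):
    c=get_calibration(n); K=np.array([[c['fx'],0,c['cx']],[0,c['fy'],c['cy']],[0,0,1.]]); 
    R=Rn.from_euler('xyz',c['attitude']).as_matrix(); return K,np.array(c['D'],float),R,np.array(c['xyz'],float)
def rays(n,uv):
    K,D,R,t=cam(n); p=cv2.undistortPoints(np.array(uv,float).reshape(-1,1,2),K,D).reshape(-1,2)
    d=np.c_[p[:,0],-p[:,1],-np.ones(len(p))]; return d@R.T,t
def atz(n,uv,z):
    d,t=rays(n,uv); return t+d*((z-t[2])/d[:,2])[:,None]
def withdepth(n,uv,dep):
    d,t=rays(n,uv); return t+d*np.array(dep,float).reshape(-1,1)
def proj(n,P):
    K,D,R,t=cam(n); q=(np.array(P,float).reshape(-1,3)-t)@R; q=q*[1,-1,-1]
    return cv2.projectPoints(q,np.zeros(3),np.zeros(3),K,D)[0].reshape(-1,2)
def snap(n,f):
    im,d=get_image(n); cv2.imwrite(f'pics/{f}.png',im[:,:,::-1]); np.save(f'pics/{f}.npy',d); return im,d
def crop(f,u0,v0,u1,v1,s,out):
    im=cv2.imread(f'pics/{f}.png')[v0:v1,u0:u1]; cv2.imwrite(f'pics/{out}.png',cv2.resize(im,None,fx=s,fy=s,interpolation=cv2.INTER_CUBIC))
E
python3 -c "
from h import *
s=telemetry.read_state();print(s)
for n in('top','side'):
    c=get_calibration(n);print(n,c);snap(n,n+'0')
"
```

```text
{'clock': 0.0, 'qpos': array([-1.38780363,  0.62936459,  0.03841679,  1.51837617, -0.02700734,
        0.9963105 , -0.02000565]), 'qd': array([-0.0002122 ,  0.00096031, -0.00028757, -0.0018227 , -0.00014162,
        0.00226775, -0.00011446]), 'tau': array([-3.28224305e-04, -5.63422430e+01,  1.22615933e+00, -1.93436390e+01,
        1.10217198e-02,  1.08467790e-02, -3.36846838e-06]), 'eef_pos': array([159.85137026, 629.38102471, 230.37406346]), 'tool_rot': array([3.14158668e+00, 1.94147672e-03, 1.32201416e+00]), 'force': array([-0.18599196, -0.06664228, -0.08277457]), 'torque': array([ 0.02507836,  0.01408129, -0.02145991]), 'width': 85.64920411031667}
top {'fx': 502.70726488746897, 'fy': 502.70726488746897, 'cx': 274.4259078772206, 'cy': 209.4019426490885, 'D': array([-0.03415421,  0.        ,  0.        ,  0.        ,  0.        ]), 'xyz': array([ 369.13596131,  -15.07579411, 1296.95328466]), 'attitude': array([ 0.13097947,  0.00835924, -1.574103  ])}
side {'fx': 507.0750283620568, 'fy': 507.0750283620568, 'cx': 281.4035193761218, 'cy': 219.51077839536904, 'D': array([-0.08836592,  0.        ,  0.        ,  0.        ,  0.        ]), 'xyz': array([-128.81135847, -725.16394435,  737.58525127]), 'attitude': array([ 0.97448107,  0.01145511, -0.76267159])}
```

View pics/top0.png

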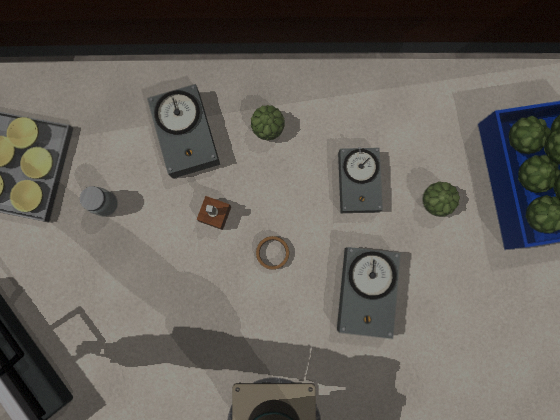

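View pics/side0.png

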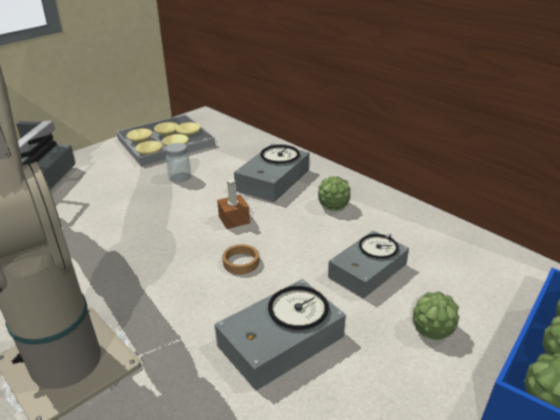

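The top view shows three box candidates, at (185,130), (361,180) and (370,290). The holder with the tool is at (213,211). Next I'll measure the boxes.

```bash
python3 -c "
from h import *
d=np.load('pics/top0.npy')
v,u=np.mgrid[0:420,0:560]
P=withdepth('top',np.c_[u.ravel(),v.ravel()],d.ravel()).reshape(420,560,3)
np.save('pics/P0.npy',P)
z=P[:,:,2]
for (a,b) in [(185,130),(361,180),(370,290)]:
    m=np.zeros(z.shape,np.uint8); m[b-65:b+65,a-55:a+55]=1
    m&=((z>25)&(z<90)).astype(np.uint8)
    n,l,st,_=cv2.connectedComponentsWithStats(m); k=l[b+10,a-2] or 1+np.argmax(st[1:,4])
    Q=P[l==k]; top=np.median(Q[:,2][Q[:,2]<58]); 
    # top surface only
    Q=Q[Q[:,2]>top-6]
    r=cv2.minAreaRect(Q[:,:2].astype(np.float32)); print((a,b),top,r,len(Q))
for nm,(uu,vv) in dict(holder=(222,215),hold2=(203,218),tool=(210,209)).items(): print(nm,P[vv,uu])
print(z[204:220,200:228].astype(int))
"
python3 -c "
from h import *
crop('top0',140,75,230,185,6,'c1');crop('top0',325,235,415,345,6,'c2');crop('top0',190,190,240,235,10,'c3')"
```

```text
(185, 130) 56.2443847887821 ((742.642333984375, 230.87783813476562), (211.5039825439453, 131.0572052001953), 16.794178009033203) 4093
(361, 180) 50.699763340506706 ((610.3712158203125, -223.56106567382812), (161.7068634033203, 101.4349594116211), 1.0824062824249268) 2477
(370, 290) 56.59326873458235 ((327.85369873046875, -237.19009399414062), (132.29823303222656, 208.88406372070312), 83.29314422607422) 4618
holder [519.0718437  125.22630571  56.80693377]
hold2 [512.58001311 173.58002228  49.63571053]
tool [525.59441734 146.3995072  121.90692022]
[[   3    1   48 1296   56   51   47   53   49   48   46   56   56   49
    55   51   47   52   54   53   51   52   53   54   54   52   51   49]
 [   4    4   54   54   51   51  120  116  115  115  118  117   51   51
    50   51   49   52   54   47   49   51   50   53   48   53   49   47]
 [   0   51   51   50   55   53  116  113  119  115  116 1296  117  114
    55   48   50   51   51   52   54   52   53   51   48   49   50   49]
 [  -4   55   54   51   54   53  118  115  118  120  117  116  114  112
    91   56   48   48   54   48   54   52
[... 1072 characters left out ...]
2   49   52   51   48   57   57   55   53   55
    59   60   54   48   53   49   53   52   56   55   55   46   35   12]
 [  54   52   50   52   53   55   49   52   51   50   54   56   59   57
    57   55   56   51   55   50   48   52   52   53   51   41   28    8]
 [  50   50   54   49   50   53   51   54   57   49   51   53   53   53
    51   50   51   51   51   50   50   47   50   46   51   36   17    4]
 [  51   55   50   49 1296   49   50   54   53   50   51   49   48   50
    52   49   48   52   54   47   57   53   50   52   46   32   14   -4]
 [  49   49   48   50   55   54   51   54   50   50   51   51   52   55
    50   53   54   52   52   49   50   53   53   53   39   24    4    4]]
```

Size picks the box at (361,180), which measures 162 x 101 mm. The ones at (185,130) and (370,290) are about 210 x 131 mm, so they're decoys. I'll confirm this in an enlarged crop.

```bash
python3 -c "
from h import *
crop('top0',330,140,390,220,7,'c4');crop('side0',320,225,415,300,8,'c5');crop('side0',205,165,265,235,8,'c6')"
```

```text
(no output)
```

View pics/c4.png

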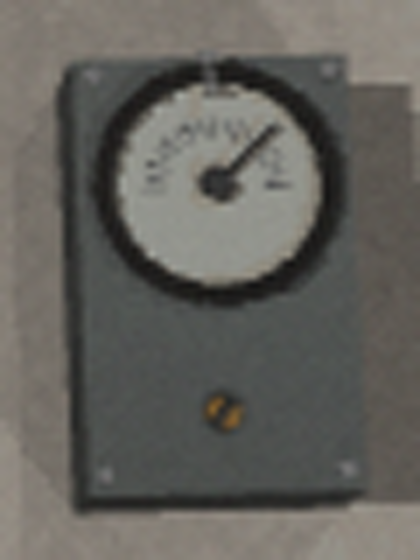

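View pics/c5.png

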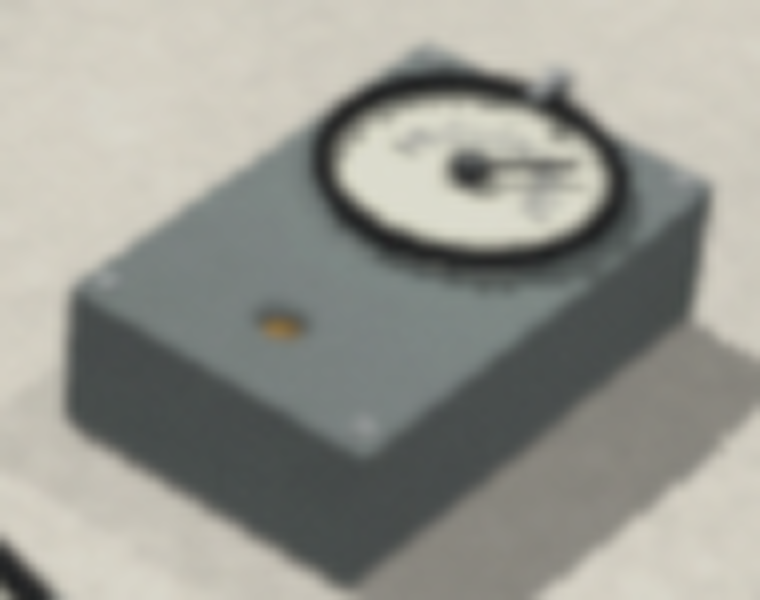

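View pics/c3.png

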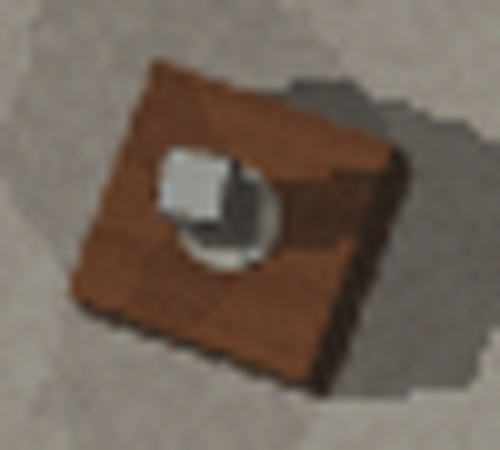

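View pics/c6.png

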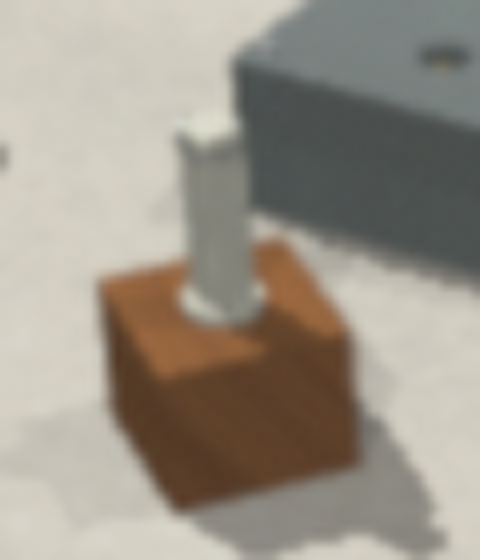

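The crops confirm it. The middle box has its dial at the top (+x end), with the tab at crop (207,70) and the needle tip at (280,125). The brass screw is at (223,412). Now precise measurements.

```bash
python3 -c "
from h import *
P=np.load('pics/P0.npy');z=P[:,:,2]
# box by colour-free refine: all top pixels 40..60
m=np.zeros(z.shape,np.uint8); m[143:217,333:390]=1; m&=((z>40)&(z<72)).astype(np.uint8)
n,l,st,_=cv2.connectedComponentsWithStats(m);Q=P[l==1+np.argmax(st[1:,4])]
print('box',cv2.minAreaRect(Q[:,:2].astype(np.float32)))
f=lambda x,y:(330+x/7.-.5+.5/7,140+y/7.-.5+.5/7)
# corners of top face via rough px
c=atz('top',[f(78,66),f(345,57),f(365,492),f(85,497)],50);print('corners',c.round(1),c.mean(0))
w=atz('top',[f(223,412)],44);print('well',w)
ax=atz('top',[f(219,183)],57);nt=atz('top',[f(280,126)],57);tb=atz('top',[f(211,90)],57)
print(ax,nt,tb)
a=lambda p:np.arctan2(*(p-ax)[0,[1,0]]);print('needle',a(nt),'tab',a(tb),a(tb)-a(nt),np.linalg.norm(nt-ax),np.linalg.norm(tb-ax))
# tool top
m=(z>108)&(z<130);m[:195]=0;m[225:]=0;m[:,:195]=0;m[:,230:]=0
v,u=np.nonzero(m);Q=atz('top',np.c_[u,v],118);print('tool',len(Q),Q.mean(0),cv2.minAreaRect(Q[:,:2].astype(np.float32)))
g=lambda x,y:(190+x/10.-.45,190+y/10.-.45)
h=atz('top',[g(155,62),g(405,150),g(322,393),g(72,293)],52);print('holder',h.round(1),h.mean(0))
fl=atz('top',[g(229,220)],56);print('flange',fl)
crop('top0',350,188,374,210,24,'c7');crop('top0',202,198,224,222,24,'c8')
for s in('top','side'):print(s,proj(s,[[610.4-50,-223.6,44],[610.4+32,-223.6,57]]))
"
```

```text
box ((610.3740844726562, -223.7111053466797), (161.7068634033203, 101.7351303100586), 1.0824062824249268)
corners [[ 687.6 -174.2   50. ]
 [ 690.5 -271.4   50. ]
 [ 531.1 -273.5   50. ]
 [ 529.8 -173.4   50. ]] [ 609.7446482  -223.13572215   50.        ]
well [[ 561.15921253 -224.51200477   44.        ]]
[[ 642.44059003 -223.11033957   57.        ]] [[ 663.31614176 -245.6683706    57.        ]] [[ 676.70594266 -221.14423059   57.        ]]
needle -0.8241156351466427 tab 0.057316075507917966 0.8814317106545606 30.73521472004956 34.32171287756069
tool 52 [527.87351316 148.92517265 118.        ] ((527.3237915039062, 148.25244140625), (16.726213455200195, 16.737302780151367), 89.73857116699219)
holder [[568.5 168.9  52. ]
 [545.9 105.9  52. ]
 [484.9 126.   52. ]
 [510.2 188.8  52. ]] [527.40628412 147.41441519  52.        ]
flange [[527.93117644 149.25027362  56.        ]]
top [[361.07480695 198.72794301]
 [361.05202873 165.72930408]]
side [[356.01842304 266.85743208]
 [379.98106739 245.73400427]]
```

View pics/c7.png

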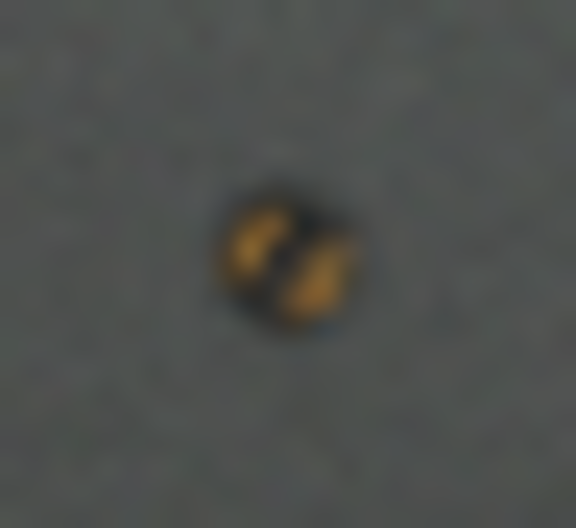

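View pics/c8.png

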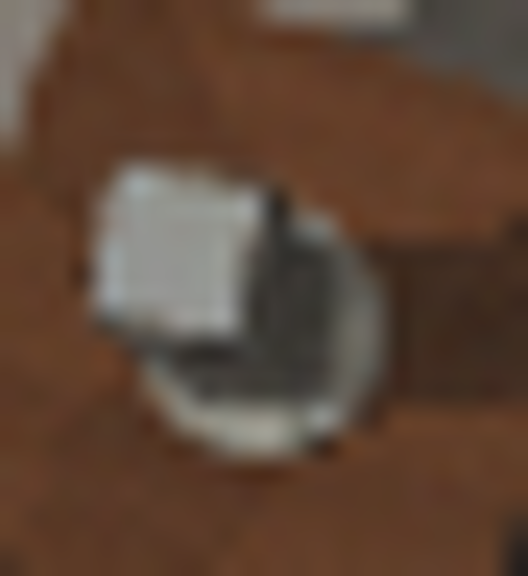

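The slot runs at about -0.62 rad to x and the well is at about (561,-224.5). The needle has to go about +0.88 rad. The tool is at about (527.6,148.5), with its handle faces at yaw -0.19 mod 90°. I'm now moving over the holder with the jaws at yaw -0.19.

Call:
{"op": "arm_command", "data": {
  "rot": [
    [0,0,-6],
    [0,0,-6],
    [0,0,-6],
    [0,0,-6],
    [0,0,-6]
  ],
  "slide": [
    [24,-32,0],
    [24,-32,0],
    [24,-32,0],
    [24,-32,0],
    [24,-32,0]
  ],
  "gripper": [85,85,85,85,85]
}}

```text
clock: 0.52
eef_pos: [271.8, 471.0, 227.1]
tool_rot: [-3.134, 0.001, 0.796]
force: [0.5, 0.0, -0.3]
width: 84.7
```

Call:
{"op": "arm_command", "data": {
  "rot": [
    [0,0,-6],
    [0,0,-6],
    [0,0,-6],
    [0,0,-6],
    [0,0,-6]
  ],
  "slide": [
    [24,-32,0],
    [24,-32,0],
    [24,-32,0],
    [24,-32,0],
    [24,-32,0]
  ],
  "gripper": [85,85,85,85,85]
}}

```text
clock: 0.93
eef_pos: [394.2, 302.3, 226.4]
tool_rot: [-3.134, 0.003, 0.247]
force: [0.8, 0.3, 0.1]
width: 84.8
```

Call:
{"op": "arm_command", "data": {
  "rot": [
    [0,0,-6],
    [0,0,-6],
    [0,0,-6],
    [0,0,-6],
    [0,0,-6]
  ],
  "slide": [
    [24,-32,0],
    [24,-32,0],
    [24,-32,0],
    [24,-32,0],
    [0,0,0]
  ],
  "gripper": [85,85,85,85,85]
}}

```text
clock: 1.35
eef_pos: [497.4, 158.3, 227.0]
tool_rot: [-3.136, -0.002, -0.315]
force: [1.2, -0.9, -0.1]
width: 84.9
```

Call:
{"op": "arm_command", "data": {
  "rot": [
    [0,0,4],
    [0,0,3],
    [0,0,0]
  ],
  "slide": [
    [20,-6,0],
    [10,-4,0],
    [0,0,0]
  ],
  "gripper": [85,85,85]
}}

```text
clock: 1.6
eef_pos: [528.6, 143.8, 225.9]
tool_rot: [-3.139, -0.001, -0.2]
force: [-0.3, 0.3, -0.4]
width: 85.1
```

```bash
python3 -c "
from h import *
s=telemetry.read_state();print(s['eef_pos'],s['tool_rot'],s['qpos'])"
```

```text
[528.64131591 143.8454948  225.91880715] [-3.13930157e+00 -5.35681634e-04 -2.00385180e-01] [-0.62588459  0.52546117  0.46887881  1.82174686 -0.30508048  0.86446094
 -0.21196942]
```

Call:
{"op": "arm_command", "data": {
  "rot": [
    [0,0,0.5],
    [0,0,0],
    [0,0,0],
    [0,0,0],
    [0,0,0]
  ],
  "slide": [
    [-1,4.5,-20],
    [0,0,-35],
    [0,0,-35],
    [0,0,-25],
    [0,0,0]
  ],
  "gripper": [85,85,85,85,60]
}}

```text
clock: 2.02
eef_pos: [526.8, 150.1, 108.5]
tool_rot: [-3.136, -0.004, -0.197]
force: [-0.3, 0.3, 0.8]
width: 75.2
```

Call:
{"op": "arm_command", "data": {
  "rot": [
    [0,0,0],
    [0,0,0],
    [0,0,0],
    [0,0,0]
  ],
  "slide": [
    [0.8,-1.5,-20],
    [0,0,-11],
    [0,0,0],
    [0,0,0]
  ],
  "gripper": [50,45,40,35]
}}

```text
clock: 2.35
eef_pos: [526.0, 150.5, 78.0]
tool_rot: [-3.135, -0.001, -0.198]
force: [0.5, -0.5, 1.8]
width: 35.2
```

```bash
python3 -c "
from h import *
s=telemetry.read_state();print(s['eef_pos'],s['tool_rot'],s['width'])
snap('top','t1');snap('side','s1');crop('side','s1' and 0,0,0,0,0) if 0 else crop('s1',190,120,290,240,6,'c9')"
```

```text
[526.04753907 150.49659039  78.03474762] [-3.13541460e+00 -1.32231933e-03 -1.98021788e-01] 35.24894236608662
```

View pics/c9.png

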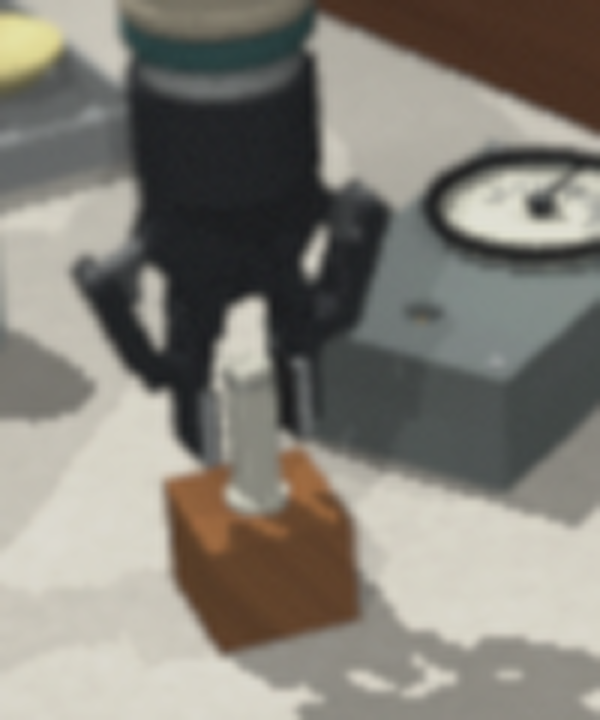

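The jaws straddle the handle (crop 255,430). Centre and close.

Call:
{"op": "arm_command", "data": {
  "rot": [
    [-0.35,0,0.3],
    [0,0,0],
    [0,0,0],
    [0,0,0],
    [0,0,0]
  ],
  "slide": [
    [1.6,-1.8,0],
    [0,0,0],
    [0,0,0],
    [0,0,0],
    [0,0,0]
  ],
  "gripper": [30,20,10,8,8]
}}

```text
clock: 2.87
eef_pos: [530.1, 149.5, 82.5]
tool_rot: [-3.138, -0.009, -0.192]
force: [0.3, -0.5, -0.8]
width: 15.2
```

Call:
{"op": "arm_command", "data": {
  "rot": [
    [0,0,0],
    [0,0,0],
    [0,0,0]
  ],
  "slide": [
    [0,0,0],
    [0,0,0],
    [0,0,0]
  ],
  "gripper": [8,8,8]
}}

```text
clock: 3.12
eef_pos: [530.1, 149.5, 82.7]
tool_rot: [-3.138, -0.009, -0.192]
force: [-0.4, 0.9, -1.4]
width: 15.3
```

Call:
{"op": "arm_command", "data": {
  "rot": [
    [0,0,0],
    [0,0,0],
    [0,0,0],
    [0,0,0],
    [0,0,0]
  ],
  "slide": [
    [0,0,15],
    [0,0,25],
    [0,0,30],
    [0,0,30],
    [0,0,15]
  ],
  "gripper": [8,8,8,8,8]
}}

```text
clock: 3.53
eef_pos: [526.6, 148.0, 197.4]
tool_rot: [3.139, -0.0, -0.193]
force: [0.3, 0.1, -0.1]
width: 15.5
```

Call:
{"op": "arm_command", "data": {
  "rot": [
    [0,0,0],
    [0,0,0],
    [0,0,0],
    [0,0,0],
    [0,0,0]
  ],
  "slide": [
    [-10,-25,20],
    [-10,-35,15],
    [-10,-35,0],
    [-10,-30,0],
    [0,0,0]
  ],
  "gripper": [8,8,8,8,8]
}}

```text
clock: 3.95
eef_pos: [488.8, 22.2, 239.2]
tool_rot: [-3.138, -0.013, -0.185]
force: [-0.7, -0.3, 0.1]
width: 15.0
```

```bash
python3 -c "
from h import *
s=telemetry.read_state();print(s['eef_pos'],s['tool_rot'],s['width'],s['force'])
snap('side','s2')
p=s['eef_pos'];q=proj('side',[p,p-[0,0,69]]);print(q)
u,v=q.mean(0).astype(int);crop('s2',u-35,v-40,u+35,v+40,9,'c10')"
```

```text
[488.84133875  22.15599306 239.21378202] [-3.13808418 -0.01311656 -0.18534844] 15.039830474089944 [-0.69397511 -0.32845504  0.11975879]
[[251.40595988 158.55713662]
 [252.77532026 186.46048217]]
```

View pics/c10.png

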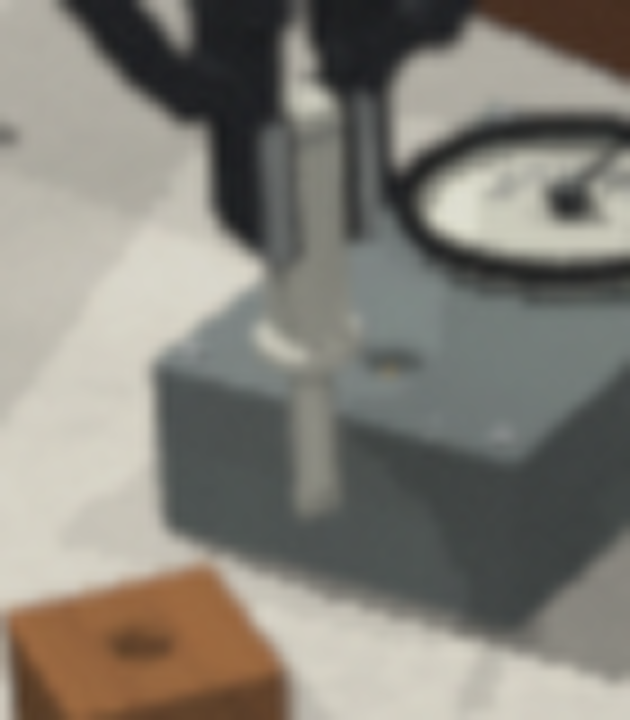

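The tool is held; its shaft end is at crop (318,510). The blade's direction is ambiguous at this yaw, so I'll turn to about -0.65, which is the slot's direction and square to this camera.

Call:
{"op": "arm_command", "data": {
  "rot": [
    [0,0.3,-6],
    [0,0,-6],
    [0,0,-6],
    [0,0,-6],
    [0,0,-2]
  ],
  "slide": [
    [0,-25,-20],
    [0,-30,-20],
    [0,-25,-10],
    [0,0,0],
    [0,0,0]
  ],
  "gripper": [8,8,8,8,8]
}}

```text
clock: 4.42
eef_pos: [493.5, -53.6, 187.8]
tool_rot: [-3.132, -0.015, -0.653]
force: [1.0, 1.1, -0.3]
width: 15.3
```

```bash
python3 -c "
from h import *
s=telemetry.read_state();print(s['eef_pos'],s['tool_rot'],s['width'],s['force'])
snap('side','s3')
p=s['eef_pos'];q=proj('side',[p,p-[0,0,76]]);print(q)
u,v=q.mean(0).astype(int);crop('s3',u-20,v-20,u+25,v+25,14,'c11')"
```

```text
[493.46520207 -53.55731935 187.78536819] [-3.13186355 -0.01451502 -0.65283308] 15.29262330603103 [ 0.96620782  1.11898174 -0.27269931]
[[277.70350609 191.40830831]
 [278.24299124 221.23333161]]
```

View pics/c11.png

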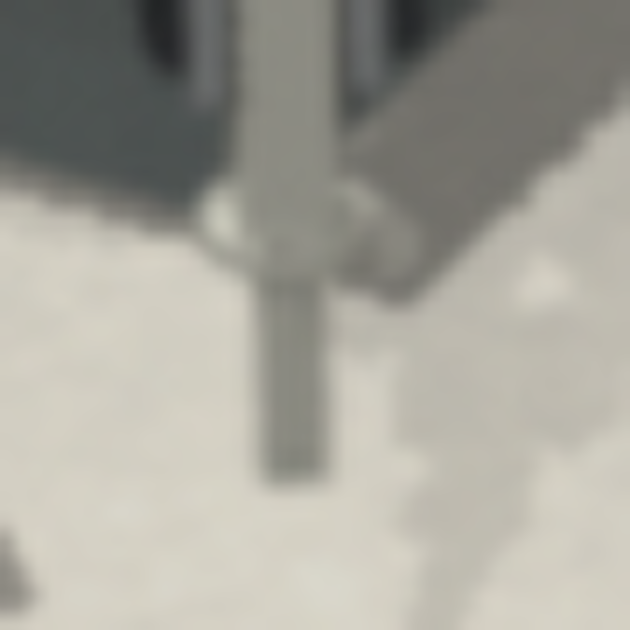

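The blade is full width right to the tip at (278.1,220.5), so the blade axis lies along the jaw direction. The tip sits about 75.5 mm below the TCP. Next I'll move above the well.

```bash
cat >> h.py <<'E'
def need(yaw,xyz,show=True):
    s=telemetry.read_state(); R=Rn.from_euler('xyz',s['tool_rot']); T=Rn.from_euler('xyz',[np.pi,0,yaw])
    print('pos',s['eef_pos'].round(2),'rot',s['tool_rot'].round(4),'need rot',np.degrees((T*R.inv()).as_rotvec()).round(2),'slide',(np.array(xyz)-s['eef_pos']).round(2),'F',s['force'].round(2),'T',s['torque'].round(3),'clk',round(s['clock'],2))
E
python3 -c "
from h import *
need(-.62,[561,-224.5,160])"
```

```text
pos [493.44 -53.9  187.83] rot [-3.1326 -0.0151 -0.6521] need rot [0.1  1.   1.83] slide [  67.56 -170.6   -27.83] F [-0.02 -1.47 -0.65] T [-0.044 -0.    -0.001] clk 4.47
```

Call:
{"op": "arm_command", "data": {
  "rot": [
    [0.3,0.3,1],
    [0,0,1],
    [0,0,0],
    [0,0,0],
    [0,0,0]
  ],
  "slide": [
    [13,-33,-10],
    [13,-33,-10],
    [13,-33,-5],
    [13,-33,0],
    [13,-33,0]
  ],
  "gripper": [8,8,8,8,8]
}}

```text
clock: 4.88
eef_pos: [562.2, -205.1, 158.8]
tool_rot: [-3.123, 0.004, -0.582]
force: [-1.0, 0.2, -0.2]
width: 15.2
```

```bash
python3 -c "
from h import *
need(-.62,[561,-224.5,160])"
```

```text
pos [ 562.22 -205.15  158.83] rot [-3.1235  0.004  -0.5817] need rot [-0.99  0.4  -2.19] slide [ -1.22 -19.35   1.17] F [-0.98  0.16 -0.22] T [0.027 0.01  0.012] clk 4.88
```

Call:
{"op": "arm_command", "data": {
  "rot": [
    [-1,0.4,-2.2],
    [0,0,0],
    [0,0,0]
  ],
  "slide": [
    [-1,-19,1],
    [0,0,0],
    [0,0,0]
  ],
  "gripper": [8,8,8]
}}

```text
clock: 5.13
eef_pos: [564.2, -231.9, 159.1]
tool_rot: [3.137, -0.006, -0.625]
force: [0.0, 1.1, -1.1]
width: 15.3
```

```bash
python3 -c "
from h import *
need(-.62,[561,-224.5,160])"
```

```text
pos [ 564.24 -231.94  159.09] rot [ 3.1375 -0.0061 -0.6249] need rot [0.4  0.15 0.28] slide [-3.24  7.44  0.91] F [ 0.01  1.12 -1.15] T [ 0.007 -0.031 -0.006] clk 5.13
```

Call:
{"op": "arm_command", "data": {
  "rot": [
    [0.3,0.1,0.3],
    [0,0,0],
    [0,0,0]
  ],
  "slide": [
    [-3.2,7.4,1],
    [0,0,0],
    [0,0,0]
  ],
  "gripper": [8,8,8]
}}

```text
clock: 5.38
eef_pos: [560.5, -217.6, 159.5]
tool_rot: [-3.139, 0.003, -0.613]
force: [0.1, -0.4, -0.8]
width: 15.1
```

```bash
python3 -c "
from h import *
need(-.62,[561,-224.5,140])"
```

```text
pos [ 560.54 -217.65  159.52] rot [-3.1393e+00  3.0000e-03 -6.1250e-01] need rot [-0.21 -0.07 -0.43] slide [  0.46  -6.85 -19.52] F [ 0.08 -0.42 -0.8 ] T [ 0.01  -0.093  0.014] clk 5.38
```

Call:
{"op": "arm_command", "data": {
  "rot": [
    [0,0,0],
    [0,0,0],
    [0,0,0]
  ],
  "slide": [
    [0,0,0],
    [0,0,0],
    [0,0,0]
  ],
  "gripper": [8,8,8]
}}

```text
clock: 5.63
eef_pos: [560.9, -212.6, 159.9]
tool_rot: [-3.137, 0.005, -0.606]
force: [0.3, 0.6, -0.3]
width: 15.2
```

Call:
{"op": "arm_command", "data": {
  "rot": [
    [0,0,0]
  ],
  "slide": [
    [0,-4,-6]
  ],
  "gripper": [8]
}}

```text
clock: 5.72
eef_pos: [561.9, -215.5, 154.7]
tool_rot: [-3.135, 0.003, -0.604]
force: [-0.6, 0.5, -1.1]
width: 15.5
```

Call:
{"op": "arm_command", "data": {
  "rot": [
    [0,0,0]
  ],
  "slide": [
    [0,0,0]
  ],
  "gripper": [8]
}}

```text
clock: 5.8
eef_pos: [561.2, -216.0, 153.8]
tool_rot: [-3.136, 0.004, -0.605]
force: [-0.2, -0.6, -1.6]
width: 15.1
```

Call:
{"op": "arm_command", "data": {
  "rot": [
    [0,0,0],
    [0,0,0]
  ],
  "slide": [
    [0,0,0],
    [0,0,0]
  ],
  "gripper": [8,8]
}}

```text
clock: 5.97
eef_pos: [561.0, -216.4, 153.3]
tool_rot: [-3.136, 0.005, -0.605]
force: [-0.0, -0.6, -0.2]
width: 15.3
```

Call:
{"op": "arm_command", "data": {
  "rot": [
    [-0.3,-0.2,-0.8],
    [0,0,0],
    [0,0,0]
  ],
  "slide": [
    [0,-5,-6],
    [0,-1.5,-6],
    [0,0,0]
  ],
  "gripper": [8,8,8]
}}

```text
clock: 6.22
eef_pos: [561.0, -224.1, 140.3]
tool_rot: [-3.139, -0.002, -0.621]
force: [-0.8, 0.1, -0.9]
width: 15.4
```

```bash
python3 -c "
from h import *
need(-.62,[561,-224.5,136])
snap('side','s4');snap('top','t4');need(-.62,[561,-224.5,136])
s=telemetry.read_state();p=s['eef_pos'];q=proj('side',[p-[0,0,75.5]]);print(q, proj('side',[[560.7,-224.4,50]]))
u,v=q.mean(0).astype(int);print(u,v);crop('s4',u-20,v-25,u+25,v+20,14,'c12');crop('t4',330,140,390,220,7,'c13')"
```

```text
pos [ 561.   -224.09  140.31] rot [-3.139e+00 -2.400e-03 -6.214e-01] need rot [-0.04  0.2   0.08] slide [-0.   -0.41 -4.31] F [-0.77  0.07 -0.87] T [0.016 0.008 0.026] clk 6.22
pos [ 561.28 -224.09  141.06] rot [-3.1388e+00 -3.0000e-03 -6.2120e-01] need rot [-0.03  0.23  0.07] slide [-0.28 -0.41 -5.06] F [-0.03 -0.09  0.73] T [-0.017 -0.003  0.003] clk 6.32
[[357.20695896 258.89396909]] [[356.60425898 264.78797872]]
357 258
```

View pics/c12.png

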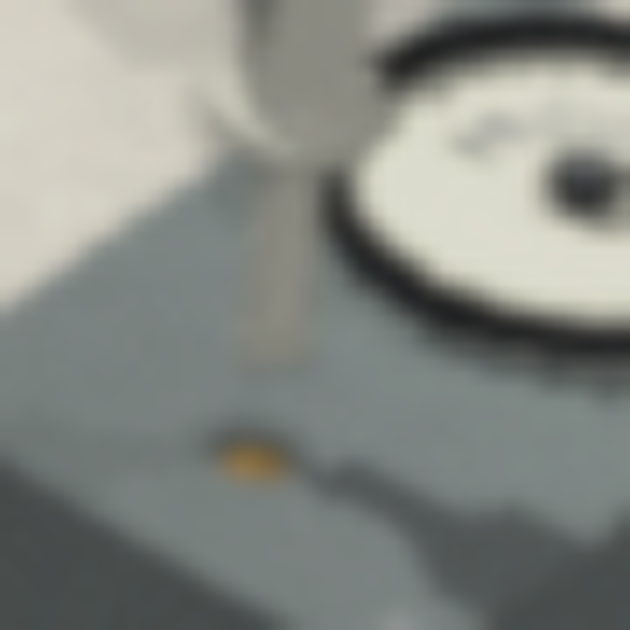

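View pics/c13.png

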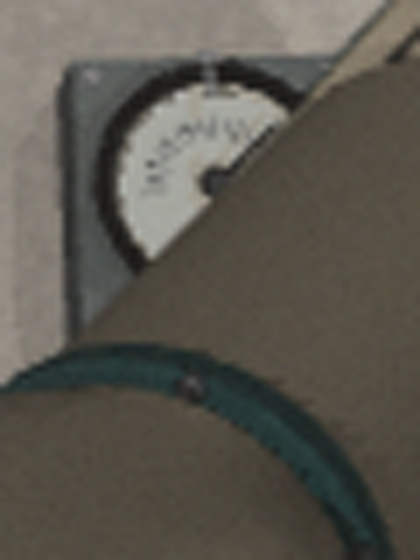

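The tip is at about (356.1,258.2) and the well is at about (355,264.8). The tip seems about 2 mm off to image right. I'll measure this more exactly.

```bash
python3 -c "
from h import *
for f in('side0','s3','s4'):
    im=cv2.imread(f'pics/{f}.png').astype(float)
    r=im[258:272,344:368]; g=r.mean(2)
    med=np.array([np.median(r[:,:,k]) for k in range(3)]); d=np.abs(r-cv2.GaussianBlur(r,(0,0),9)).sum(2)
    dd=np.linalg.norm(r-med,axis=2); w=np.clip(dd-22,0,None); 
    n,l,st,_=cv2.connectedComponentsWithStats((w>0).astype(np.uint8)); k=l[7,11] or 1+np.argmax(st[1:,4])
    v,u=np.nonzero(l==k); print(f,'bbox',344+u.min(),344+u.max(),258+v.min(),258+v.max(),'c',344+u.mean(),258+v.mean(),len(u))
    print(dd.astype(int)) if f=='side0' else 0
print(proj('side',[[560.7,-224.4,50],[561.7,-224.4,50],[560.7,-223.4,50],[560.7,-224.4,51]]))
im=cv2.imread('pics/s4.png').astype(int); print(im[246:264,348:364,2]-im[246:264,348:364,0])
"
```

```text
side0 bbox 351 358 263 267 c 354.82142857142856 264.7142857142857 28
[[ 1  1  1  2  2  1  1  1  2  1  3  3  4  3  4  5  6  9  9  6  5  5  3 12]
 [ 1  0  1  1  1  1  1  1  3  2  3  3  4  3  4  4  4  6  6  9  7  8  6  5]
 [ 2  2  2  2  1  1  1  1  1  2  3  2  3  4  2  1  4  4  7  6  7  6  8  9]
 [ 2  2  2  2  1  1  1  1  1  2  2  1  2  2  3  3  4  5  4  5  6  6  6  7]
 [ 1  1  2  0  1  1  1  2  9 16 16 13  8  2  2  3  4  3  4  5  5  5  4  6]
 [ 2  1  0  1  1  1  2 13 28 39 41 38 28 19  6  2  3  4  5  6  6  5  3  4]
 [ 2  2  1  1  1  1  6 22 46 59 60 61 59 45 24  6  2  4  3  5  3  4  4  5]
 [ 2  2  1  1  1  2  4 19 41 57 64 68 70 59 35 11  1  2  3  3  3  5  4  6]
 [ 1  1  1  1  1  2  3  7 18 36 51 55 56 45 27  7  1  2  2  4  2  3  3  3]
 [ 2  1  1  1  1  3  3  4  5 14 20 24 25 17  7  1  3  4  4  3  2  3  4  4]
 [ 6  2  1  1  2  3  3  4  4  3  3  5  5  2  1  2  2  1  1  1  3  4  4  3]
 [22  9  3  2  2  2  4  3  2  1  1  2  1  1  1  1  1  1  1  1  2  3  3  3]
 [61 36 17  8  4  2  2  2  2  1  1  1  1  1  1  1  1  1  0  1  1  2  1  4]
 [83 69 47 29 16  7  4  2  1  2  2  1  2  1  1  1  1  1 
[... 487 characters left out ...]
-7 -5 -1  7 10  9  9  6 -2 -3 -1  4]
 [-6 -6 -7 -7 -7 -5 -1  8 10 10  9  4 -2 -5 -3 -1]
 [-6 -7 -6 -7 -7 -6  1  8 10 10  7  3 -4 -4 -3 -3]
 [-7 -6 -6 -7 -6 -4  2  9  9 10  7  2 -4 -6 -4 -3]
 [-7 -7 -6 -6 -6 -4  2  8  9 10  7  2 -4 -6 -6 -5]
 [-7 -7 -6 -6 -6 -2  4  9 10 11  7  1 -5 -5 -5 -6]
 [-6 -6 -7 -7 -6 -2  6  9 10 10  7  0 -5 -6 -5 -6]
 [-6 -6 -6 -7 -6 -3  5  9 10  9  6  0 -6 -8 -7 -7]
 [-7 -6 -5 -6 -6 -3  3  6  7  6  4 -3 -7 -7 -8 -7]
 [-6 -6 -6 -6 -7 -4 -2 -1 -1 -3 -3 -5 -7 -7 -8 -8]
 [-6 -6 -5 -6 -5 -7 -6 -6 -6 -6 -7 -6 -6 -7 -7 -7]
 [-5 -6 -6 -6 -6 -7 -7 -7 -6 -7 -7 -5 -6 -7 -6 -6]
 [-6 -6 -6 -6 -6 -6 -7 -6 -6 -7 -7 -6 -6 -6 -6 -7]
 [-6 -4 -6 -5 -5 -4 -3 -4 -4 -5 -6 -6 -6 -7 -7 -7]]
```

Call:
{"op": "arm_command", "data": {
  "rot": [
    [0,0.2,0],
    [0,0,0],
    [0,0,0]
  ],
  "slide": [
    [-1.4,0.3,-5],
    [0,0,-3],
    [0,0,0]
  ],
  "gripper": [8,8,8]
}}

```text
clock: 6.57
eef_pos: [560.1, -223.9, 132.5]
tool_rot: [-3.141, -0.0, -0.621]
force: [-0.3, -0.2, -0.4]
width: 15.1
```

```bash
python3 -c "
from h import *
need(-.62,[559.7,-224,126])
snap('side','s5');need(-.62,[559.7,-224,126])
crop('s5',337,233,382,278,14,'c14')"
```

```text
pos [ 560.06 -223.86  132.52] rot [-3.1407e+00 -5.0000e-04 -6.2130e-01] need rot [-0.03  0.05  0.07] slide [-0.36 -0.14 -6.52] F [-0.26 -0.24 -0.43] T [ 0.005 -0.018  0.047] clk 6.57
pos [ 560.01 -223.8   132.67] rot [-3.1407e+00 -4.0000e-04 -6.2120e-01] need rot [-0.03  0.05  0.07] slide [-0.31 -0.2  -6.67] F [ 0.    0.85 -0.44] T [ 0.042  0.005 -0.038] clk 6.62
```

View pics/c14.png

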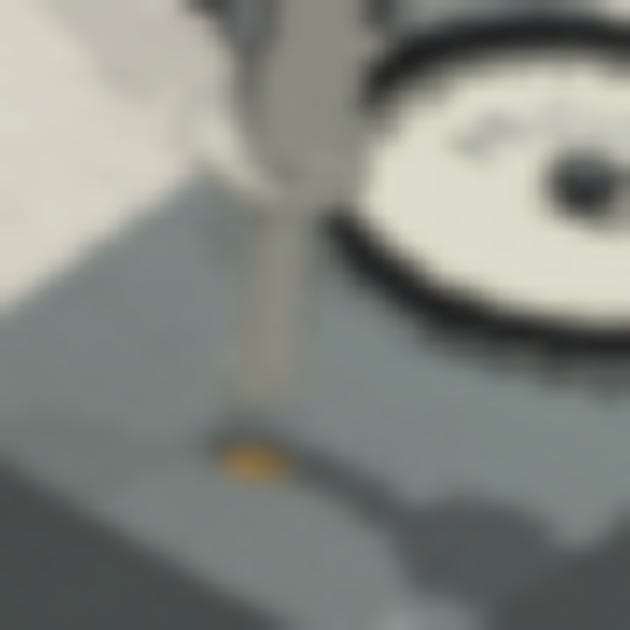

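The tip is now at about (355.5,261.4), just above and slightly right of the well. I'll shift -0.8 in x and go down feeling for contact.

Call:
{"op": "arm_command", "data": {
  "rot": [
    [0,0,0],
    [0,0,0],
    [0,0,0]
  ],
  "slide": [
    [-0.9,0,-3],
    [0,0,-2],
    [0,0,0]
  ],
  "gripper": [8,8,8]
}}

```text
clock: 6.87
eef_pos: [559.3, -223.7, 127.4]
tool_rot: [-3.14, -0.001, -0.621]
force: [-0.8, 0.2, -0.8]
width: 15.1
```

Call:
{"op": "arm_command", "data": {
  "rot": [
    [0,0,0],
    [0,0,0]
  ],
  "slide": [
    [0,0,-1.5],
    [0,0,0]
  ],
  "gripper": [8,8]
}}

```text
clock: 7.03
eef_pos: [559.3, -223.5, 125.7]
tool_rot: [-3.14, -0.001, -0.621]
force: [-0.1, 0.8, -0.8]
width: 15.3
```

Call:
{"op": "arm_command", "data": {
  "rot": [
    [0,0,0],
    [0,0,0]
  ],
  "slide": [
    [0,0,-1.5],
    [0,0,0]
  ],
  "gripper": [8,8]
}}

```text
clock: 7.2
eef_pos: [559.4, -223.6, 124.2]
tool_rot: [-3.14, -0.001, -0.621]
force: [0.8, 0.2, -0.2]
width: 15.1
```

Call:
{"op": "arm_command", "data": {
  "rot": [
    [0,0,0],
    [0,0,0]
  ],
  "slide": [
    [0,0,-1.5],
    [0,0,0]
  ],
  "gripper": [8,8]
}}

```text
clock: 7.37
eef_pos: [559.5, -223.6, 122.6]
tool_rot: [-3.14, -0.001, -0.621]
force: [-0.5, -0.6, -0.1]
width: 15.4
```

Call:
{"op": "arm_command", "data": {
  "rot": [
    [0,0,0],
    [0,0,0]
  ],
  "slide": [
    [0,0,-1.2],
    [0,0,0]
  ],
  "gripper": [8,8]
}}

```text
clock: 7.53
eef_pos: [559.5, -223.7, 121.3]
tool_rot: [-3.14, -0.001, -0.621]
force: [0.5, 0.2, 0.1]
width: 15.3
```

Call:
{"op": "arm_command", "data": {
  "rot": [
    [0,0,0],
    [0,0,0]
  ],
  "slide": [
    [0,0,-1.2],
    [0,0,0]
  ],
  "gripper": [8,8]
}}

```text
clock: 7.7
eef_pos: [559.5, -223.7, 120.0]
tool_rot: [-3.14, -0.001, -0.621]
force: [0.2, 0.2, -1.2]
width: 15.1
```

Call:
{"op": "arm_command", "data": {
  "rot": [
    [0,0,0],
    [0,0,0]
  ],
  "slide": [
    [0,0,-1.2],
    [0,0,0]
  ],
  "gripper": [8,8]
}}

```text
clock: 7.87
eef_pos: [559.5, -223.7, 118.7]
tool_rot: [-3.14, -0.001, -0.621]
force: [-0.5, 0.1, 0.4]
width: 15.2
```

Call:
{"op": "arm_command", "data": {
  "rot": [
    [0,0,0],
    [0,0,0]
  ],
  "slide": [
    [0,0,-1.2],
    [0,0,0]
  ],
  "gripper": [8,8]
}}

```text
clock: 8.03
eef_pos: [559.5, -223.7, 117.3]
tool_rot: [-3.14, -0.001, -0.621]
force: [0.8, -0.5, -0.2]
width: 15.2
```

Call:
{"op": "arm_command", "data": {
  "rot": [
    [0,0,0],
    [0,0,0]
  ],
  "slide": [
    [0,0,-1.2],
    [0,0,0]
  ],
  "gripper": [8,8]
}}

```text
clock: 8.2
eef_pos: [559.5, -223.7, 116.0]
tool_rot: [-3.14, -0.001, -0.621]
force: [-0.1, 0.4, 0.4]
width: 15.4
```

```bash
python3 -c "
from h import *
need(-.62,[559.7,-224,126])
snap('side','s6');need(-.62,[559.7,-224,126])
crop('s6',337,233,382,278,14,'c15')"
```

```text
pos [ 559.53 -223.7   115.99] rot [-3.1403e+00 -1.4000e-03 -6.2080e-01] need rot [-0.01  0.11  0.04] slide [ 0.17 -0.3  10.01] F [-0.07  0.38  0.4 ] T [-0.065 -0.021 -0.037] clk 8.2
pos [ 559.65 -223.77  116.13] rot [-3.1402e+00 -1.7000e-03 -6.2070e-01] need rot [-0.01  0.13  0.04] slide [ 0.05 -0.23  9.87] F [-0.42 -0.23 -0.28] T [-0.042 -0.036 -0.008] clk 8.25
```

View pics/c15.png

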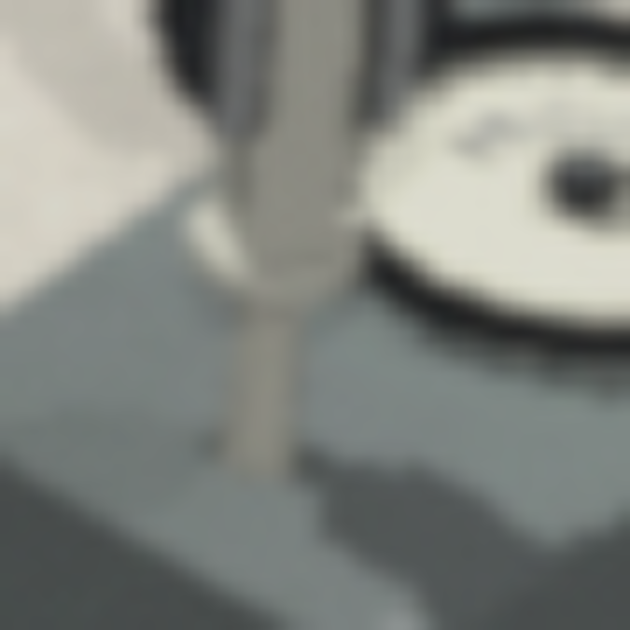

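The shaft has entered the well (crop 260,465). I'll keep feeling downward.

Call:
{"op": "arm_command", "data": {
  "rot": [
    [0,0,0],
    [0,0,0]
  ],
  "slide": [
    [0,0,-1],
    [0,0,0]
  ],
  "gripper": [8,8]
}}

```text
clock: 8.42
eef_pos: [559.7, -223.8, 115.1]
tool_rot: [-3.14, -0.002, -0.621]
force: [0.7, -0.4, 0.2]
width: 15.5
```

Call:
{"op": "arm_command", "data": {
  "rot": [
    [0,0,0],
    [0,0,0]
  ],
  "slide": [
    [0,0,-1],
    [0,0,0]
  ],
  "gripper": [8,8]
}}

```text
clock: 8.58
eef_pos: [559.8, -223.9, 114.1]
tool_rot: [-3.14, -0.002, -0.621]
force: [-0.5, 0.3, -0.4]
width: 15.3
```

Call:
{"op": "arm_command", "data": {
  "rot": [
    [0,0,0],
    [0,0,0]
  ],
  "slide": [
    [0,0,-1],
    [0,0,0]
  ],
  "gripper": [8,8]
}}

```text
clock: 8.75
eef_pos: [559.9, -223.9, 113.2]
tool_rot: [-3.14, -0.002, -0.621]
force: [-0.4, 0.2, 1.2]
width: 15.0
```

Call:
{"op": "arm_command", "data": {
  "rot": [
    [0,0,0],
    [0,0,0]
  ],
  "slide": [
    [0,0,-1],
    [0,0,0]
  ],
  "gripper": [8,8]
}}

```text
clock: 8.92
eef_pos: [559.9, -223.9, 112.5]
tool_rot: [-3.14, -0.002, -0.621]
force: [-0.3, 0.0, 1.9]
width: 14.9
```

Call:
{"op": "arm_command", "data": {
  "rot": [
    [0,0,0],
    [0,0,0],
    [0,0,0]
  ],
  "slide": [
    [0,0,-0.8],
    [0,0,0],
    [0,0,0]
  ],
  "gripper": [8,8,8]
}}

```text
clock: 9.17
eef_pos: [559.9, -224.0, 112.0]
tool_rot: [-3.14, -0.002, -0.621]
force: [-0.3, 0.8, 2.8]
width: 15.4
```

Call:
{"op": "arm_command", "data": {
  "rot": [
    [0,0,2],
    [0,0,2],
    [0,0,2],
    [0,0,0]
  ],
  "slide": [
    [0,0,0],
    [0,0,0],
    [0,0,0],
    [0,0,0]
  ],
  "gripper": [8,8,8,8]
}}

```text
clock: 9.5
eef_pos: [560.2, -224.2, 112.3]
tool_rot: [-3.14, -0.003, -0.512]
force: [-0.1, 0.2, 1.8]
width: 15.3
```

```bash
python3 -c "
from h import *
need(-.62,[559.7,-224,112])"
```

```text
pos [ 560.19 -224.21  112.35] rot [-3.1398 -0.0034 -0.5115] need rot [ 0.02  0.22 -6.22] slide [-0.49  0.21 -0.35] F [-0.14  0.2   1.79] T [ 0.071  0.262 -0.022] clk 9.5
```

Call:
{"op": "arm_command", "data": {
  "rot": [
    [0,0.1,3],
    [0,0,3],
    [0,0,3],
    [0,0,3],
    [0,0,0]
  ],
  "slide": [
    [0,0,-0.2],
    [0,0,-0.1],
    [0,0,-0.1],
    [0,0,-0.1],
    [0,0,0]
  ],
  "gripper": [8,8,8,8,8]
}}

```text
clock: 9.92
eef_pos: [560.5, -225.0, 112.2]
tool_rot: [-3.141, -0.003, -0.298]
force: [-0.7, 0.6, 1.7]
width: 15.4
```

```bash
python3 -c "
from h import *
need(-.62,[559.7,-224,112])
snap('side','s7');crop('s7',337,223,422,283,9,'c16')"
```

```text
pos [ 560.52 -224.98  112.21] rot [-3.1414 -0.0032 -0.2981] need rot [  0.07   0.17 -18.44] slide [-0.82  0.98 -0.21] F [-0.68  0.58  1.73] T [ 0.069  0.169 -0.011] clk 9.92
```

View pics/c16.png

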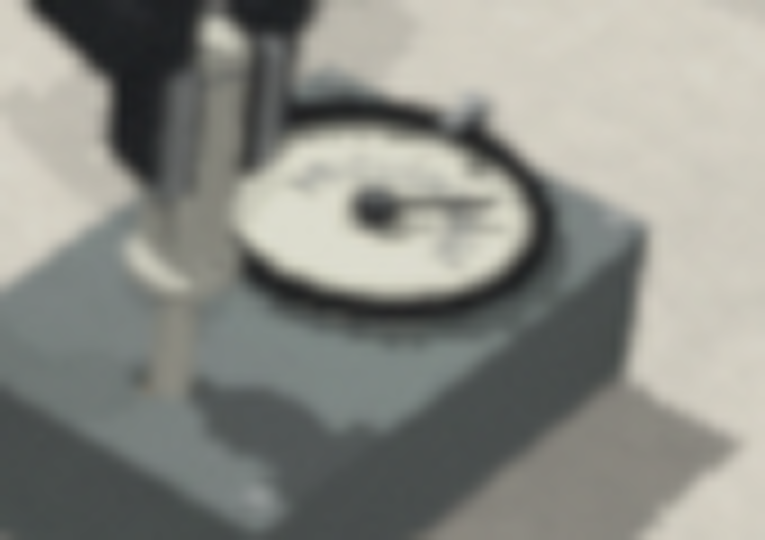

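The needle has not moved yet: its tip is at (392.2,245.4), as before. I'll keep turning and re-centre a little.

Call:
{"op": "arm_command", "data": {
  "rot": [
    [0,0.1,3],
    [0,0,3],
    [0,0,3],
    [0,0,3],
    [0,0,0]
  ],
  "slide": [
    [-0.2,0.5,-0.2],
    [0,0.2,-0.1],
    [0,0.1,-0.1],
    [0,0.1,-0.1],
    [0,0,0]
  ],
  "gripper": [8,8,8,8,8]
}}

```text
clock: 10.38
eef_pos: [560.9, -224.8, 112.0]
tool_rot: [3.14, -0.003, -0.093]
force: [-0.8, 0.9, 2.2]
width: 15.3
```

```bash
python3 -c "
from h import *
need(-.62,[559.7,-224,112])
snap('side','s8');snap('top','t8');crop('s8',337,223,422,283,9,'c17');crop('t8',330,140,390,220,7,'c18')"
```

```text
pos [ 560.93 -224.77  111.99] rot [ 3.14e+00 -3.10e-03 -9.29e-02] need rot [  0.15   0.13 -30.2 ] slide [-1.23  0.77  0.01] F [-0.78  0.91  2.17] T [ 0.101  0.186 -0.078] clk 10.38
```

View pics/c17.png

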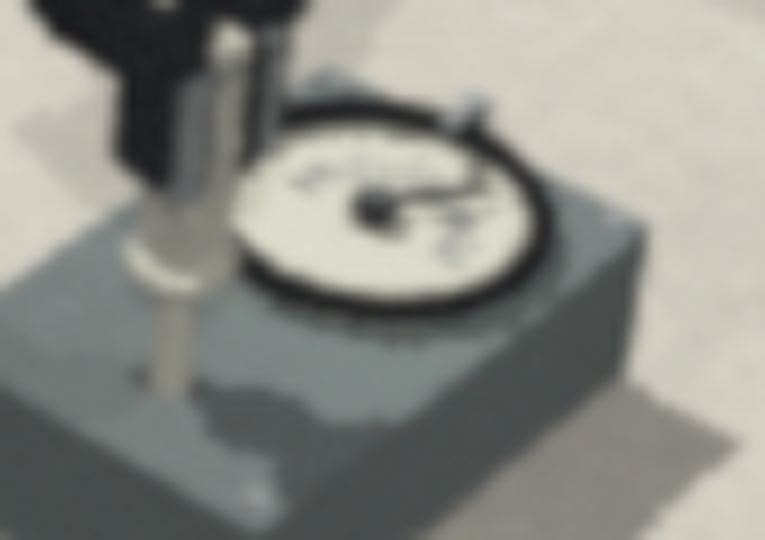

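View pics/c18.png

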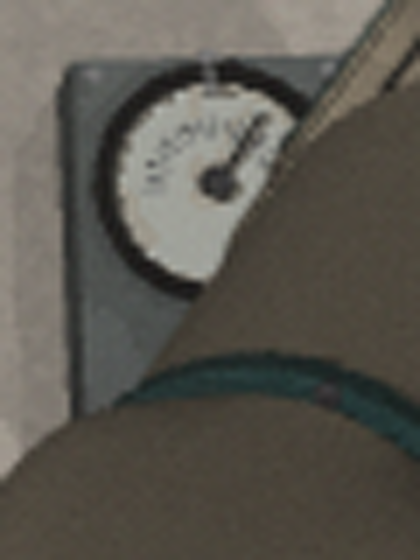

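The screw is turning. The needle tip in the top crop is at (263,116), about -0.58 rad, so roughly 0.62 remain. I'll continue 28° and then measure.

Call:
{"op": "arm_command", "data": {
  "rot": [
    [0,0.1,3.5],
    [0,0,3.5],
    [0,0,3.5],
    [0,0,3.5],
    [0,0,0]
  ],
  "slide": [
    [-0.3,0.4,-0.1],
    [-0.1,0.1,0],
    [-0.1,0.1,-0.1],
    [0,0,-0.1],
    [0,0,0]
  ],
  "gripper": [8,8,8,8,8]
}}

```text
clock: 10.9
eef_pos: [561.4, -224.4, 111.9]
tool_rot: [3.138, -0.003, 0.149]
force: [-0.0, -0.4, 2.4]
width: 15.1
```

```bash
python3 -c "
from h import *
need(0.4,[560.3,-224.3,112])"
```

```text
pos [ 561.38 -224.44  111.86] rot [ 3.138e+00 -2.600e-03  1.489e-01] need rot [ 0.16  0.2  14.39] slide [-1.08  0.14  0.14] F [-0.02 -0.41  2.42] T [ 0.013  0.195 -0.041] clk 10.9
```

Call:
{"op": "arm_command", "data": {
  "rot": [
    [0.1,0.1,3.5],
    [0,0,3.5],
    [0,0,3],
    [0,0,0]
  ],
  "slide": [
    [-0.5,0,-0.1],
    [-0.3,0,0],
    [-0.2,0,0],
    [0,0,0]
  ],
  "gripper": [8,8,8,8]
}}

```text
clock: 11.23
eef_pos: [561.6, -224.3, 111.9]
tool_rot: [3.139, -0.003, 0.318]
force: [0.2, 0.3, 1.8]
width: 15.0
```

```bash
python3 -c "
from h import *
need(0.4,[560.3,-224.3,112])
snap('side','s9');snap('top','t9');crop('s9',367,225,407,255,18,'c19');crop('t9',335,140,390,185,14,'c20')"
```

```text
pos [ 561.58 -224.28  111.95] rot [ 3.1391e+00 -2.9000e-03  3.1780e-01] need rot [0.08 0.21 4.71] slide [-1.28 -0.02  0.05] F [0.18 0.33 1.8 ] T [ 0.04   0.165 -0.06 ] clk 11.23
```

View pics/c19.png

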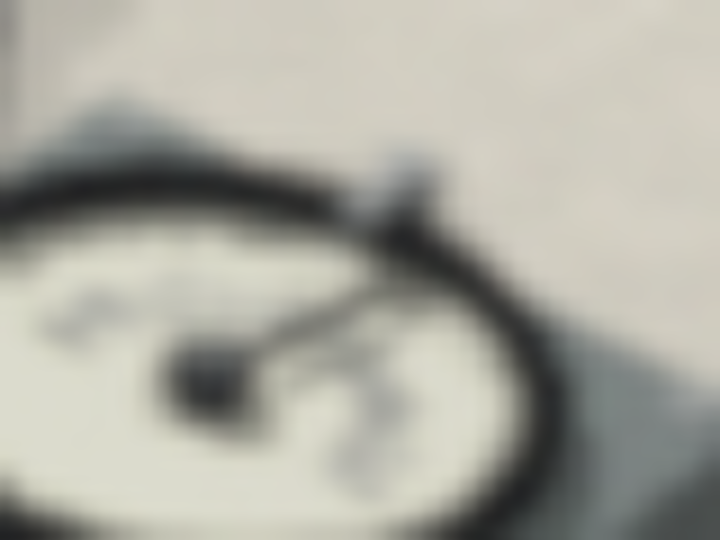

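View pics/c20.png

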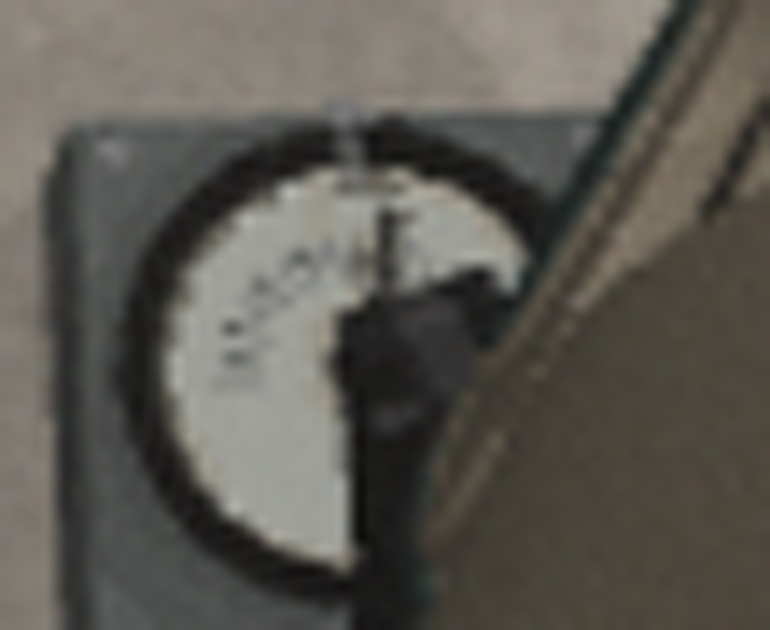

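The needle tip is at top px (362.1,154.8), just clockwise of the tab (clip at about (359.3,148.8)). Now to quantify both angles.

```bash
python3 -c "
from h import *
crop('top0',345,142,380,176,20,'c21');crop('side0',365,225,405,260,18,'c22')
ax0=np.array([642.4,-223.4])
for n in('top','side'):
  # projected model: bezel circle r=42 z=62 , needle ring r=30 at z57 for angles
  th=np.linspace(0,2*np.pi,8,endpoint=False)
  print(n,proj(n,np.c_[ax0[0]+42*np.cos(th),ax0[1]+42*np.sin(th),np.full(8,60)]).round(1).tolist())
im=cv2.imread('pics/top0.png'); g=im.mean(2)
# white face centroid -> ellipse
for n,(u0,v0,u1,v1) in {'top':(335,143,388,188),'side':(352,228,405,266)}.items():
  g=cv2.imread('pics/'+n+'0.png')[v0:v1,u0:u1].mean(2); 
  m=(g>140).astype(np.uint8) if n=='top' else (g>170).astype(np.uint8)
  k,l,st,cen=cv2.connectedComponentsWithStats(m); 
  for i in range(1,k):
    if st[i,4]>150: print(n,st[i],cen[i]+[u0,v0]);c=max(cv2.findContours((l==i).astype(np.uint8),0,1)[0],key=len);e=cv2.fitEllipse(cv2.convexHull(c));print('ell',e[0][0]+u0,e[0][1]+v0,e[1],e[2])
"
```

```text
top [[360.7, 149.2], [349.1, 154.0], [344.4, 165.5], [349.6, 177.1], [361.6, 181.9], [373.3, 177.0], [377.9, 165.4], [372.6, 153.9]]
side [[391.3, 236.8], [377.5, 233.5], [365.2, 236.7], [361.1, 244.6], [368.2, 252.8], [382.7, 256.4], [395.6, 252.9], [398.9, 244.7]]
top [ 12  10  27  27 353] [359.50141643 168.4305949 ]
ell 360.03442192077637 165.59863471984863 (26.12771987915039, 26.973581314086914) 19.122983932495117
side [  0   0  53  18 479] [379.29853862 233.12108559]Traceback (most recent call last):
  File "<string>", line 16, in <module>
    if st[i,4]>150: print(n,st[i],cen[i]+[u0,v0]);c=max(cv2.findContours((l==i).astype(np.uint8),0,1)[0],key=len);e=cv2.fitEllipse(cv2.convexHull(c));print('ell',e[0][0]+u0,e[0][1]+v0,e[1],e[2])
                                                                                                                    ~~~~~~~~~~~~~~^^^^^^^^^^^^^^^^^^^
cv2.error: OpenCV(4.12.0) /io/opencv/modules/imgproc/src/shapedescr.cpp:361: error: (-201:Incorrect size of input array) There should be at least 5 points to fit the ellipse in function 'fitEllipseNoDirect'
```

View pics/c21.png

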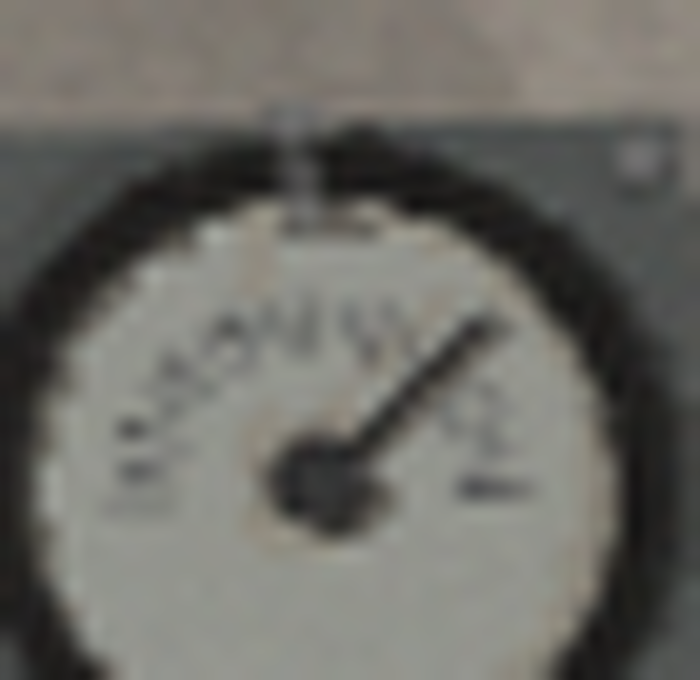

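View pics/c22.png

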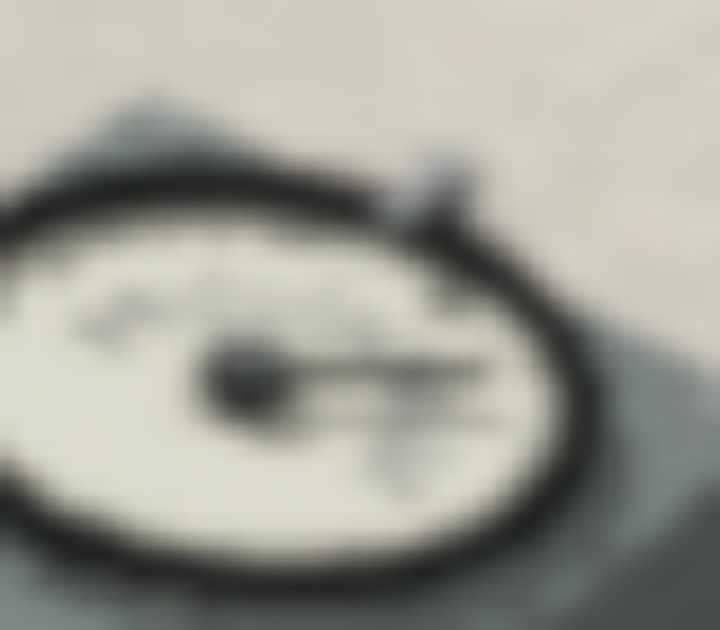

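```bash
python3 -c "
from h import *
f=lambda x,y:(345+x/20-.475,142+y/20-.475)
ax=atz('top',[f(318,480)],57)[0];print('axis',ax)
for z in(60,64,66):
  for p in((312,205),(298,155)):
    t=atz('top',[f(*p)],z)[0];d=t-ax;print(z,p,d[:2].round(1),'ang',np.arctan2(d[1],d[0]).round(3),np.hypot(*d[:2]).round(1))
for p in ((490,322),(355,450)):
    d=atz('top',[f(*p)],57)[0]-ax;print('needle0',np.arctan2(d[1],d[0]),np.hypot(*d[:2]))
d=atz('top',[(335+386/14-.46,140+213/14-.46)],57)[0]-ax;print('needle9',np.arctan2(d[1],d[0]),np.hypot(*d[:2]))
s=lambda x,y,u=367:(u+x/18-.47,225+y/18-.47)
axs=atz('side',[s(215,380)],57)[0];d=atz('side',[s(405,283)],57)[0]-axs;print('side9',axs,np.arctan2(d[1],d[0]),np.hypot(*d[:2]))
axs=atz('side',[s(250,380,365)],57)[0];d=atz('side',[s(485,370,365)],57)[0]-axs;print('side0',axs,np.arctan2(d[1],d[0]),np.hypot(*d[:2]))
for z in (57,60,64,66):
  for p in((405,215),(435,180)):
    d=atz('side',[s(*p,365)],z)[0]-axs;print('sidetab',z,p,np.arctan2(d[1],d[0]).round(3),np.hypot(*d[:2]).round(1))
"
```

```text
axis [ 642.93126601 -222.03523571   57.        ]
60 (312, 205) [34.7  0.3] ang 0.009 34.7
60 (298, 155) [41.2  1.9] ang 0.046 41.2
64 (312, 205) [33.7  1. ] ang 0.029 33.7
64 (298, 155) [40.2  2.6] ang 0.064 40.2
66 (312, 205) [33.2  1.3] ang 0.039 33.2
66 (298, 155) [39.7  2.9] ang 0.073 39.8
needle0 -0.8323644108939159 30.086432338256113
needle0 -0.8928348995594858 6.115531691128975
needle9 -0.17844323152285702 28.182702222134672
side9 [ 640.29142385 -221.03020443   57.        ] -0.1346477815834999 33.3969989745747
side0 [ 640.20354778 -220.94314526   57.        ] -0.7114757433865184 29.491833724645986
sidetab 57 (405, 215) 0.174 42.4
sidetab 57 (435, 180) 0.179 51.4
sidetab 60 (405, 215) 0.132 38.5
sidetab 60 (435, 180) 0.146 47.5
sidetab 64 (405, 215) 0.062 33.4
sidetab 64 (435, 180) 0.092 42.3
sidetab 66 (405, 215) 0.018 31.0
sidetab 66 (435, 180) 0.06 39.8
```

The tab is at about +0.05 rad and the needle at about -0.16. I'll turn about 0.2 rad more.

Call:
{"op": "arm_command", "data": {
  "rot": [
    [0.1,0.1,3.5],
    [0,0,3.5],
    [0,0,3],
    [0,0,0],
    [0,0,0]
  ],
  "slide": [
    [-0.5,0,-0.1],
    [-0.4,0,0],
    [-0.3,0,0],
    [-0.2,0,0],
    [0,0,0]
  ],
  "gripper": [8,8,8,8,8]
}}

```text
clock: 11.75
eef_pos: [561.7, -224.2, 112.0]
tool_rot: [3.139, -0.004, 0.484]
force: [-1.0, 0.1, 2.2]
width: 15.2
```

```bash
python3 -c "
from h import *
need(0.51,[560.3,-224.3,112])
snap('side','s10');snap('top','t10');crop('s10',365,225,405,260,18,'c23');crop('t10',345,142,380,176,20,'c24')"
```

```text
pos [ 561.73 -224.21  112.  ] rot [ 3.1391 -0.0035  0.4842] need rot [0.03 0.24 1.48] slide [-1.43 -0.09 -0.  ] F [-1.01  0.08  2.15] T [ 0.093  0.094 -0.047] clk 11.75
```

View pics/c23.png

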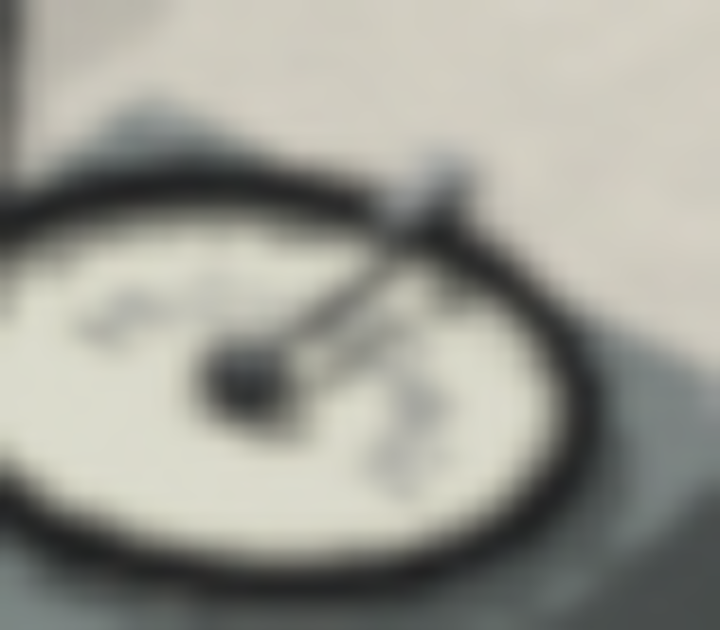

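View pics/c24.png

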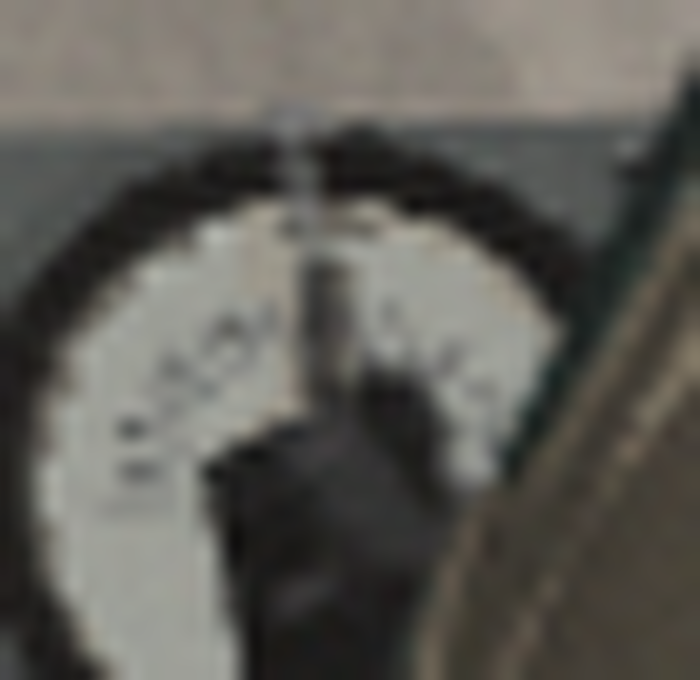

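```bash
python3 -c "
from h import *
f=lambda x,y:(345+x/20-.475,142+y/20-.475)
ax=atz('top',[f(318,480)],57)[0]
for p in((325,258),(318,258),(325,350)):
  d=atz('top',[f(*p)],57)[0]-ax;print('top10',p,np.arctan2(d[1],d[0]).round(3),np.hypot(*d[:2]).round(1))
s=lambda x,y,u=365:(u+x/18-.47,225+y/18-.47)
axs=atz('side',[s(250,380)],57)[0]
for p in((395,262),(400,258),(310,330),(350,297)):
  d=atz('side',[s(*p)],57)[0]-axs;print('side10',p,np.arctan2(d[1],d[0]).round(3),np.hypot(*d[:2]).round(1))
# needle direction from two points
a=atz('side',[s(310,330),s(395,262)],57);d=a[1]-a[0];print('dir side',np.arctan2(d[1],d[0]))
a=atz('top',[f(325,350),f(325,258)],57);d=a[1]-a[0];print('dir top',np.arctan2(d[1],d[0]))
a=atz('top',[f(355,450),f(490,322)],57);d=a[1]-a[0];print('dir top0',np.arctan2(d[1],d[0]))
a=atz('side',[s(300,370),s(485,368)],57);d=a[1]-a[0];print('dir side0',np.arctan2(d[1],d[0]))
# box yaw via edges
th=np.array([0,.05,.1,.15])
for nm,a0 in(('side',axs),('top',ax)):
  q=proj(nm,np.c_[a0[0]+30*np.cos(th),a0[1]+30*np.sin(th),np.full(4,57)]);
  print(nm,((q+.47-[365,225])*18 if nm=='side' else (q+.475-[345,142])*20).round(0).tolist())
"
```

```text
top10 (325, 258) -0.058 28.6
top10 (318, 258) -0.027 28.6
top10 (325, 350) -0.079 16.8
side10 (395, 262) 0.066 32.7
side10 (400, 258) 0.066 33.9
side10 (310, 330) 0.076 13.6
side10 (350, 297) 0.075 22.7
dir side 0.05919220894512165
dir top -0.026944013428091156
dir top0 -0.8169547958321393
dir side0 -0.7631220008519336
side [[396.0, 278.0], [386.0, 273.0], [376.0, 269.0], [366.0, 264.0]]
top [[312.0, 247.0], [300.0, 248.0], [288.0, 248.0], [276.0, 250.0]]
```

Top says about 0.06–0.08 rad remain and side says about 0.01–0.02. I'll nudge +0.045, which is central to both estimates.

Call:
{"op": "arm_command", "data": {
  "rot": [
    [0,0.1,2.7],
    [0,0,0],
    [0,0,0],
    [0,0,0]
  ],
  "slide": [
    [-0.4,0,-0.1],
    [-0.2,0,0],
    [0,0,0],
    [0,0,0]
  ],
  "gripper": [8,8,8,8]
}}

```text
clock: 12.18
eef_pos: [561.8, -224.1, 111.9]
tool_rot: [3.139, -0.002, 0.527]
force: [0.7, 0.7, 2.5]
width: 15.2
```

```bash
python3 -c "
from h import *
need(0.51,[560.3,-224.3,112])
snap('side','s11');snap('top','t11');crop('s11',365,225,405,260,18,'c25');crop('t11',345,142,380,176,20,'c26')"
```

```text
pos [ 561.78 -224.08  111.95] rot [ 3.1389e+00 -2.4000e-03  5.2700e-01] need rot [ 0.06  0.2  -0.97] slide [-1.48 -0.22  0.05] F [0.74 0.74 2.5 ] T [ 0.097  0.012 -0.022] clk 12.18
```

View pics/c25.png

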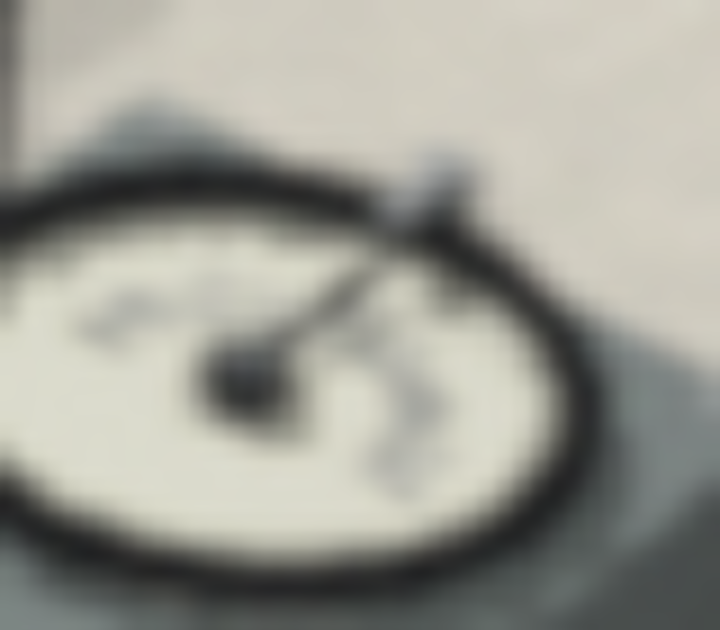

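View pics/c26.png

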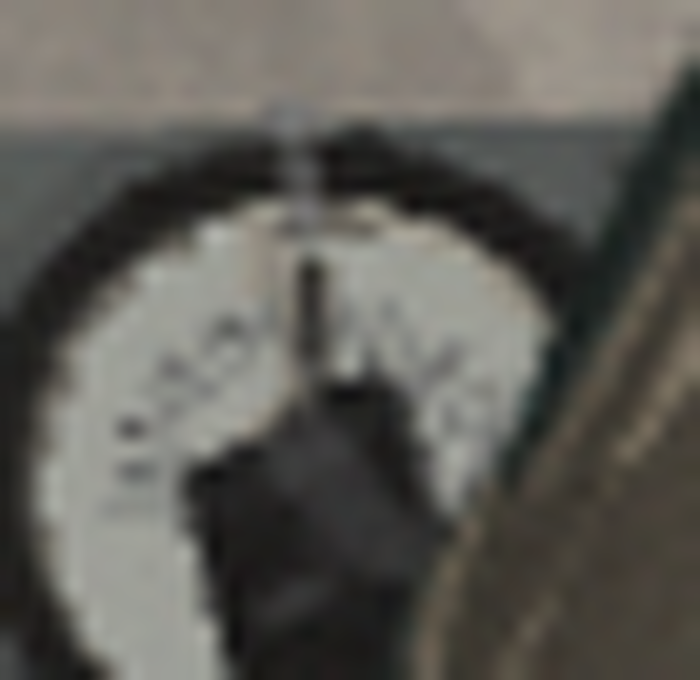

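In the top crop the needle tip (311,262) lines up with the tab's inner end (311,207). The side view agrees: the tip merges under the tab. Hold briefly, ease back within the play and lift out.

Call:
{"op": "arm_command", "data": {
  "rot": [
    [0,0,0],
    [0,0,0],
    [0,0,-2],
    [0,0,-1.5],
    [0,0,0]
  ],
  "slide": [
    [0,0,0],
    [0,0,0],
    [0,0,0.5],
    [0,0,0.5],
    [0,0,2]
  ],
  "gripper": [8,8,8,8,8]
}}

```text
clock: 12.7
eef_pos: [561.6, -224.1, 114.5]
tool_rot: [3.139, -0.002, 0.462]
force: [0.2, -0.1, -0.1]
width: 15.4
```

Call:
{"op": "arm_command", "data": {
  "rot": [
    [0,0,0],
    [0,0,0],
    [0,0,0],
    [0,0,0],
    [0,0,0]
  ],
  "slide": [
    [0,0,4],
    [0,0,6],
    [0,0,8],
    [0,0,15],
    [0,0,25]
  ],
  "gripper": [8,8,8,8,8]
}}

```text
clock: 13.12
eef_pos: [556.8, -222.6, 170.5]
tool_rot: [-3.135, 0.007, 0.463]
force: [0.7, -0.3, -1.4]
width: 15.1
```

Call:
{"op": "arm_command", "data": {
  "rot": [
    [0,0,0],
    [0,0,0],
    [0,0,0],
    [0,0,0],
    [0,0,0]
  ],
  "slide": [
    [0,10,20],
    [-3,30,10],
    [-3,35,0],
    [-3,35,0],
    [-3,35,0]
  ],
  "gripper": [8,8,8,8,8]
}}

```text
clock: 13.53
eef_pos: [546.5, -87.4, 211.6]
tool_rot: [3.131, -0.001, 0.445]
force: [0.9, 0.3, 0.7]
width: 15.3
```

```bash
python3 -c "
from h import *
need(0.51,[527.6,148.5,160])
snap('side','s12');snap('top','t12');crop('s12',365,225,405,260,18,'c27');crop('t12',345,142,380,176,20,'c28')"
```

```text
pos [546.51 -87.42 211.63] rot [ 3.1311e+00 -5.0000e-04  4.4530e-01] need rot [0.52 0.3  3.71] slide [-18.91 235.92 -51.63] F [0.9  0.26 0.69] T [ 0.026 -0.06  -0.023] clk 13.53
```

View pics/c27.png

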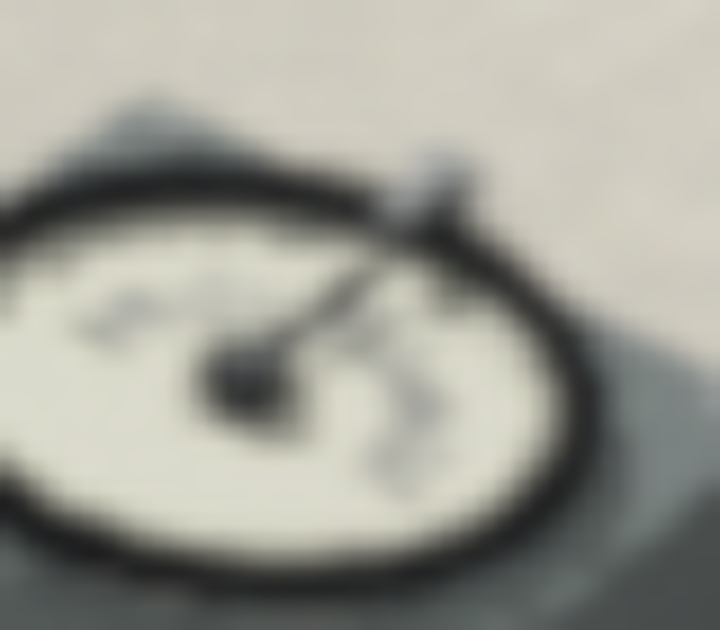

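View pics/c28.png

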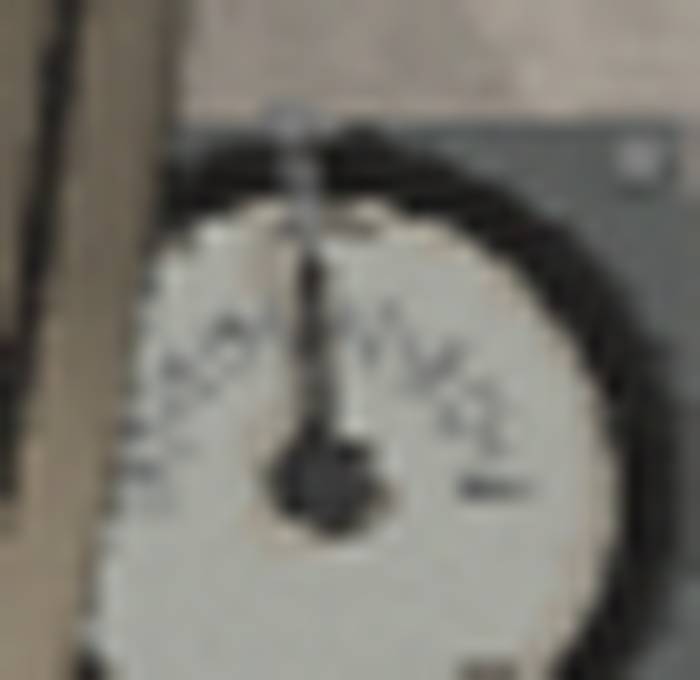

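The needle now points straight at the tab, clear of the gripper: its line from (318,430) to (312,250) meets the tab end at (312,205). Back to the holder.

Call:
{"op": "arm_command", "data": {
  "rot": [
    [0.5,0.3,0],
    [0,0,0],
    [0,0,0],
    [0,0,0],
    [0,0,0]
  ],
  "slide": [
    [-1,30,0],
    [-1,35,0],
    [-2,35,0],
    [-2,35,0],
    [-3,32,0]
  ],
  "gripper": [8,8,8,8,8]
}}

```text
clock: 14.05
eef_pos: [537.6, 82.8, 215.2]
tool_rot: [3.139, -0.002, 0.445]
force: [0.2, -0.1, -1.1]
width: 15.2
```

Call:
{"op": "arm_command", "data": {
  "rot": [
    [0,0,0],
    [0,0,0],
    [0,0,0],
    [0,0,0]
  ],
  "slide": [
    [-3,25,-15],
    [-2,12,-20],
    [0,0,0],
    [0,0,0]
  ],
  "gripper": [8,8,8,8]
}}

```text
clock: 14.38
eef_pos: [532.4, 130.8, 182.6]
tool_rot: [-3.14, -0.008, 0.459]
force: [0.6, -0.1, 0.2]
width: 15.5
```

```bash
python3 -c "
from h import *
need(0.45,[528,148.5,140])"
```

```text
pos [532.44 130.79 182.57] rot [-3.1405 -0.0081  0.4588] need rot [-0.26  0.39 -0.5 ] slide [ -4.44  17.71 -42.57] F [ 0.64 -0.13  0.17] T [-0.007 -0.006  0.022] clk 14.38
```

Call:
{"op": "arm_command", "data": {
  "rot": [
    [-0.2,0.4,0],
    [0,0,0],
    [0,0,0],
    [0,0,0],
    [0,0,0]
  ],
  "slide": [
    [-3,10,-15],
    [-1,6,-13],
    [0,1,-9],
    [0,0,0],
    [0,0,0]
  ],
  "gripper": [8,8,8,8,8]
}}

```text
clock: 14.8
eef_pos: [531.1, 142.9, 145.9]
tool_rot: [3.139, -0.003, 0.45]
force: [0.5, 0.2, -1.1]
width: 15.3
```

```bash
python3 -c "
from h import *
need(0.45,[528,148.5,138])
snap('side','s13');s=telemetry.read_state();q=proj('side',[s['eef_pos']-[0,0,74.4]]);print(q,proj('side',[[527.6,148.5,52]]))
u,v=q[0].astype(int);print(u,v);crop('s13',u-22,v-25,u+23,v+20,14,'c29')"
```

```text
pos [531.14 142.89 145.85] rot [ 3.139e+00 -2.600e-03  4.503e-01] need rot [ 0.07  0.2  -0.02] slide [-3.14  5.61 -7.85] F [ 0.48  0.2  -1.07] T [ 0.046 -0.027 -0.041] clk 14.8
[[235.66854167 197.12737257]] [[233.59601073 203.34312422]]
235 197
```

View pics/c29.png

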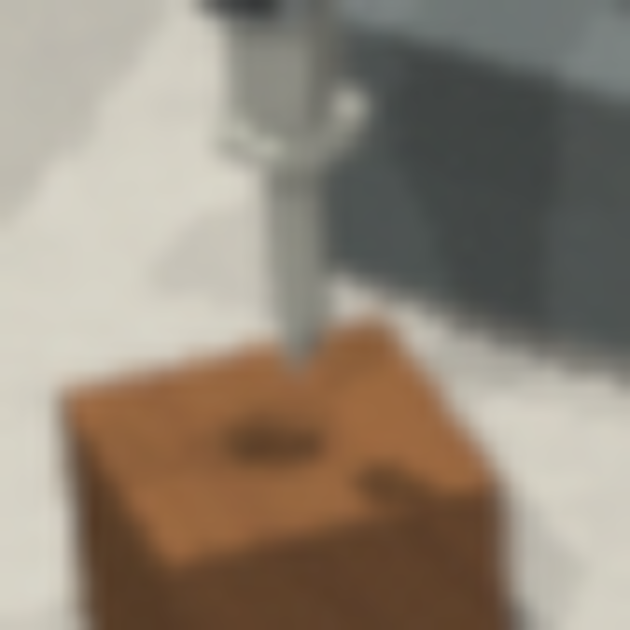

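The tip at (234.2,198.1) and the hole at (232.2,203) share the same image bias, so the planned shift holds.

Call:
{"op": "arm_command", "data": {
  "rot": [
    [0,0.2,0],
    [0,0,0],
    [0,0,0],
    [0,0,0]
  ],
  "slide": [
    [-3,5,-2],
    [0,0,0],
    [0,0,0],
    [0,0,0]
  ],
  "gripper": [8,8,8,8]
}}

```text
clock: 15.18
eef_pos: [529.2, 146.5, 145.3]
tool_rot: [3.14, -0.001, 0.447]
force: [-0.2, 0.8, -1.0]
width: 15.2
```

```bash
python3 -c "
from h import *
need(0.45,[528,148.5,138])
snap('side','s14');crop('s14',213,172,258,217,14,'c30')"
```

```text
pos [529.2  146.46 145.31] rot [ 3.1396e+00 -1.4000e-03  4.4690e-01] need rot [0.07 0.12 0.18] slide [-1.2   2.04 -7.31] F [-0.17  0.76 -1.01] T [-0.024 -0.017  0.034] clk 15.18
```

View pics/c30.png

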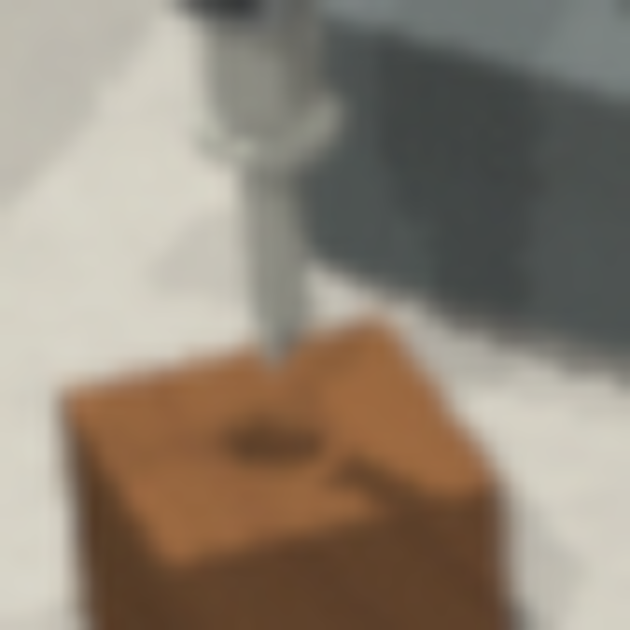

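Call:
{"op": "arm_command", "data": {
  "rot": [
    [0,0.1,0],
    [0,0,0],
    [0,0,0],
    [0,0,0]
  ],
  "slide": [
    [-0.4,1.6,-6],
    [0,0,-6],
    [0,0,-3],
    [0,0,0]
  ],
  "gripper": [8,8,8,8]
}}

```text
clock: 15.57
eef_pos: [529.3, 148.3, 129.4]
tool_rot: [3.14, -0.001, 0.447]
force: [-0.3, -0.2, -0.2]
width: 14.9
```

Call:
{"op": "arm_command", "data": {
  "rot": [
    [0,0,0],
    [0,0,0],
    [0,0,0]
  ],
  "slide": [
    [0,0,-2],
    [0,0,-2],
    [0,0,0]
  ],
  "gripper": [8,8,8]
}}

```text
clock: 15.82
eef_pos: [528.9, 148.1, 124.4]
tool_rot: [3.14, 0.0, 0.447]
force: [-0.6, 0.3, -0.2]
width: 15.3
```

Call:
{"op": "arm_command", "data": {
  "rot": [
    [0,0,0],
    [0,0,0],
    [0,0,0]
  ],
  "slide": [
    [0,0,-2],
    [0,0,-2],
    [0,0,0]
  ],
  "gripper": [8,8,8]
}}

```text
clock: 16.07
eef_pos: [529.0, 148.0, 120.0]
tool_rot: [3.14, -0.0, 0.447]
force: [0.2, 1.0, -0.3]
width: 15.3
```

```bash
python3 -c "
from h import *
need(0.45,[528,148.5,84])
snap('side','s15');crop('s15',213,172,258,217,14,'c31')"
```

```text
pos [528.98 148.02 119.97] rot [ 3.1401 -0.      0.4468] need rot [0.08 0.04 0.18] slide [ -0.98   0.48 -35.97] F [ 0.24  1.   -0.34] T [-0.033  0.03   0.03 ] clk 16.07
```

View pics/c31.png

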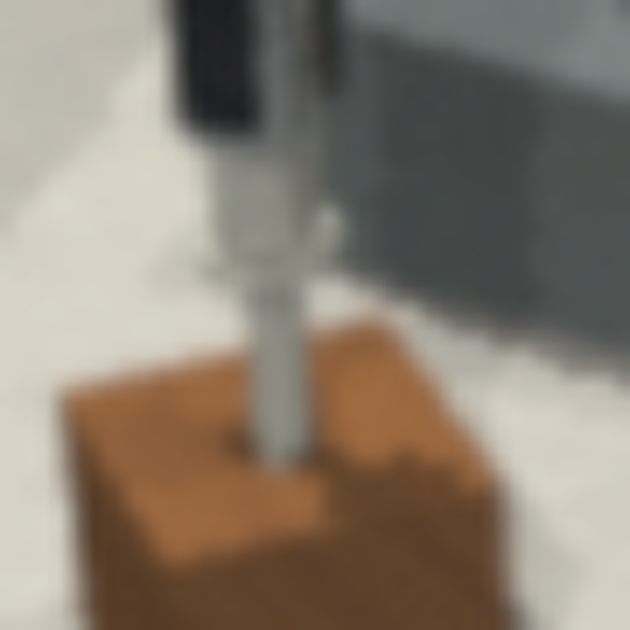

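The tool is in the hole. Continue down.

Call:
{"op": "arm_command", "data": {
  "rot": [
    [0,0,0],
    [0,0,0],
    [0,0,0],
    [0,0,0],
    [0,0,0]
  ],
  "slide": [
    [-0.5,0.3,-7],
    [0,0,-8],
    [0,0,-8],
    [0,0,-5],
    [0,0,0]
  ],
  "gripper": [8,8,8,8,8]
}}

```text
clock: 16.53
eef_pos: [528.5, 148.5, 89.3]
tool_rot: [3.14, -0.001, 0.447]
force: [-0.8, 1.0, -0.0]
width: 15.4
```

Call:
{"op": "arm_command", "data": {
  "rot": [
    [0,0,0],
    [0,0,0],
    [0,0,0]
  ],
  "slide": [
    [0,0,-2.5],
    [0,0,-1],
    [0,0,0]
  ],
  "gripper": [8,8,8]
}}

```text
clock: 16.78
eef_pos: [528.1, 148.2, 84.5]
tool_rot: [3.14, 0.001, 0.447]
force: [0.2, -0.4, 0.4]
width: 15.5
```

Call:
{"op": "arm_command", "data": {
  "rot": [
    [0,0,0],
    [0,0,0],
    [0,0,0]
  ],
  "slide": [
    [0,0,-1.5],
    [0,0,-1],
    [0,0,0]
  ],
  "gripper": [8,8,8]
}}

```text
clock: 17.03
eef_pos: [528.5, 148.3, 82.2]
tool_rot: [3.14, -0.0, 0.447]
force: [1.4, 1.1, -0.4]
width: 15.3
```

Call:
{"op": "arm_command", "data": {
  "rot": [
    [0,0,0],
    [0,0,0]
  ],
  "slide": [
    [0,0,-1],
    [0,0,0]
  ],
  "gripper": [8,8]
}}

```text
clock: 17.2
eef_pos: [528.7, 148.4, 81.4]
tool_rot: [3.14, -0.001, 0.447]
force: [0.3, 0.3, -0.7]
width: 15.1
```

Call:
{"op": "arm_command", "data": {
  "rot": [
    [0,0,0],
    [0,0,0]
  ],
  "slide": [
    [0,0,-0.7],
    [0,0,0]
  ],
  "gripper": [8,8]
}}

```text
clock: 17.37
eef_pos: [529.1, 148.5, 81.2]
tool_rot: [3.14, -0.002, 0.447]
force: [0.2, -0.4, 0.3]
width: 15.6
```

Call:
{"op": "arm_command", "data": {
  "rot": [
    [0,0,0],
    [0,0,0]
  ],
  "slide": [
    [0,0,-1.2],
    [0,0,0]
  ],
  "gripper": [8,8]
}}

```text
clock: 17.53
eef_pos: [529.4, 148.6, 81.4]
tool_rot: [3.14, -0.003, 0.447]
force: [0.9, 0.4, -0.8]
width: 15.1
```

Call:
{"op": "arm_command", "data": {
  "rot": [
    [0,0,0],
    [0,0,0]
  ],
  "slide": [
    [0,0,-0.8],
    [0,0,0]
  ],
  "gripper": [8,8]
}}

```text
clock: 17.7
eef_pos: [529.7, 148.7, 81.1]
tool_rot: [3.14, -0.004, 0.447]
force: [0.1, -0.5, -0.4]
width: 15.4
```

```bash
python3 -c "
from h import *
need(0.45,[528,148.5,80.4])
snap('side','s16');crop('s16',213,172,258,217,14,'c32');need(0.45,[528,148.5,80.4])"
```

```text
pos [529.73 148.71  81.12] rot [ 3.1401 -0.0037  0.4466] need rot [-0.01  0.23  0.2 ] slide [-1.73 -0.21 -0.72] F [ 0.13 -0.51 -0.41] T [0.035 0.012 0.   ] clk 17.7
pos [529.75 148.76  81.07] rot [ 3.1401 -0.0037  0.4466] need rot [-0.02  0.23  0.2 ] slide [-1.75 -0.26 -0.67] F [-0.02 -0.45  3.42] T [-0.027  0.147  0.014] clk 17.75
```

View pics/c32.png

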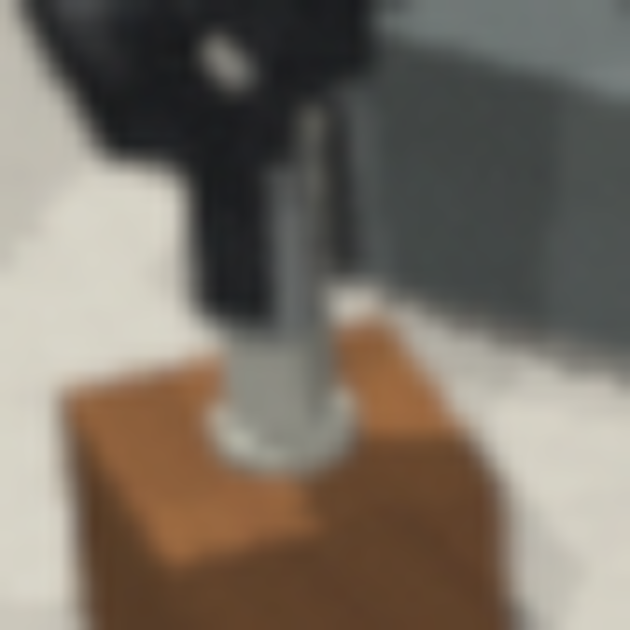

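The flange is on the block's top (crop 283,440) and there is a contact force of 3.4 N, so it's home. Release.

Call:
{"op": "arm_command", "data": {
  "rot": [
    [0,0,0],
    [0,0,0],
    [0,0,0],
    [0,0,0],
    [0,0,0]
  ],
  "slide": [
    [0,0,0],
    [0,0,0],
    [0,0,0],
    [0,0,0],
    [0,0,0]
  ],
  "gripper": [20,28,36,45,50]
}}

```text
clock: 18.17
eef_pos: [529.5, 148.7, 80.2]
tool_rot: [3.14, -0.003, 0.447]
force: [0.8, 0.2, 0.3]
width: 50.1
```

Call:
{"op": "arm_command", "data": {
  "rot": [
    [0,0,0],
    [0,0,0],
    [0,0,0],
    [0,0,0],
    [0,0,0]
  ],
  "slide": [
    [0,0,5],
    [0,0,15],
    [0,0,25],
    [0,0,30],
    [0,0,30]
  ],
  "gripper": [55,55,55,55,55]
}}

```text
clock: 18.58
eef_pos: [523.8, 147.1, 183.0]
tool_rot: [-3.141, 0.013, 0.447]
force: [0.7, 1.5, -0.4]
width: 55.1
```

Call:
{"op": "arm_command", "data": {
  "rot": [
    [0,0,0],
    [0,0,0],
    [0,0,0],
    [0,0,0],
    [0,0,0]
  ],
  "slide": [
    [-8,12,20],
    [-12,25,15],
    [-12,25,0],
    [-12,25,0],
    [-5,10,0]
  ],
  "gripper": [55,55,55,55,55]
}}

```text
clock: 19.0
eef_pos: [479.2, 243.3, 230.0]
tool_rot: [3.139, -0.004, 0.435]
force: [-0.4, 0.9, -0.4]
width: 55.0
```

Call:
{"op": "arm_command", "data": {
  "rot": [
    [0,0,0],
    [0,0,0],
    [0,0,0],
    [0,0,0],
    [0,0,0]
  ],
  "slide": [
    [-15,30,0],
    [-15,30,0],
    [-10,20,0],
    [0,0,0],
    [0,0,0]
  ],
  "gripper": [55,55,55,55,55]
}}

```text
clock: 19.42
eef_pos: [436.2, 327.5, 231.3]
tool_rot: [3.139, -0.006, 0.438]
force: [0.2, -1.0, 0.5]
width: 55.1
```

```bash
python3 -c "
from h import *
need(0.45,[528,148.5,80.4])
snap('side','s17');snap('top','t17');crop('s17',205,165,265,235,8,'c33');crop('t17',345,142,380,176,20,'c34')"
```

```text
pos [436.21 327.48 231.31] rot [ 3.1385 -0.0058  0.4383] need rot [0.01 0.38 0.67] slide [  91.79 -178.98 -150.91] F [ 0.24 -1.    0.47] T [-0.073  0.007 -0.056] clk 19.42
```

View pics/c33.png

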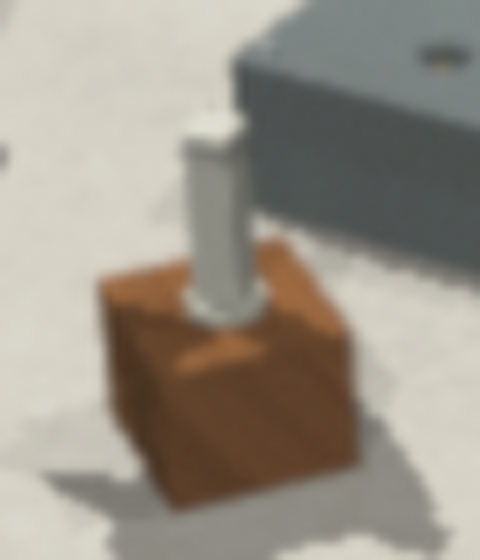

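View pics/c34.png

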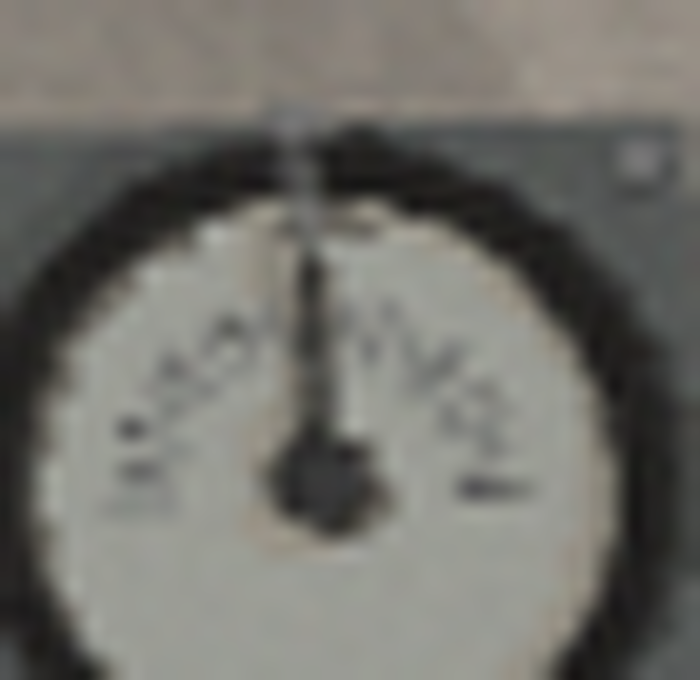

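View pics/t17.png

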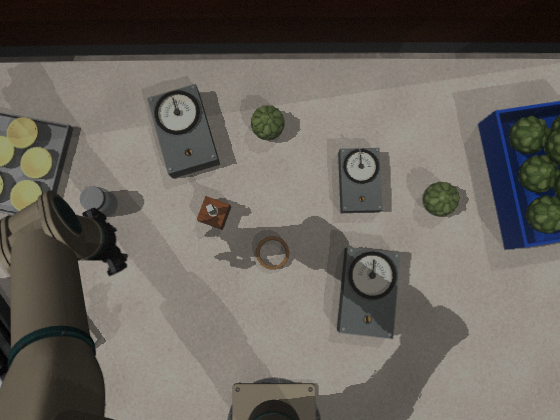

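The tool stands upright with its flange on the block (crop 225,305). The needle, from (318,430) to (312,250), points at the tab (312,205). The bystanders sit at their original pixels and the arm is clear. Handing in.

```bash
python3 -c "
from h import *
print(ctrl.finish_job())"
```

```text
the job is handed in; nothing more can be done
None
```

I handed the job in at about 19.5 s of the 69 s allowed. I set the blade in the slot of the 160 x 100 mm box, turned the screw anticlockwise until the needle reached the tab, and stood the tool back in its holder.

**Seating:** The floor was felt at a TCP height of about 113.4 mm, and the spring gave about 2–3 N there. The highest force I read was 3.4 N, when the flange met the holder. I only saw the readings at the end of each move.

**Needle:** Before I lifted out, the two cameras disagreed slightly. The top view put the needle about 0.03 rad short of the tab and the side view about 0.03 rad past it. Both are within the 0.1 rad allowed. A clear top view afterwards shows the needle's line meeting the tab's inner end.

**Tool:** It is released and upright, with its flange on the block. I judged that it is fully home from the pictures and from that 3.4 N contact; I did not measure the tip height.

**Other things:** In the last top picture the artichokes, jar and ring show no visible movement, and the arm is clear of everything. `finish_job` gave no verdict.

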